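# Lay the pinwheel layer of kiln bricks and bolt the tray

## Task

Finish the layer of kiln bricks on the grey tray: add the three loose full-length bricks to the one already lying there so that the four lie flat in a pinwheel around a square gap, each end butting against the side of the next, all joints closed up tight and the layer hard against the kerbs in the corner where the first brick lies. Set the bricks down gently, never letting one drop. When the layer is done, slide the bolt all the way across in front of it into its keeper; leave the short offcut brick, the jar and the mug where they are.

Things in the scene. Friction and masses are not known exactly. Their poses are not given: they have to be found in the camera images.
- tray: fixed tray: grey slab 20 mm thick, x -150 to 120, y -135 to 119 mm. Origin on the table under the centre of the 210 mm square of the finished layer; z up. Kerbs 12 mm above the slab, inner faces at x 105 (far), y 105 (left), y -121 mm (right; the layer stays 16 mm clear of it). Near side (-x): the bolt. A 90 mm square in the middle stays empty; bricks laid flat have their middle at z 45 mm
- place_left (a point): where the middle of the left brick belongs (tray x -30, y 75, z 45 mm): it lies along the tray's x, its long side against the left kerb, its far end against the side of the first brick
- place_right (a point): where the middle of the right brick belongs (tray x 30, y -75, z 45 mm): it lies along the tray's x, its far end against the far kerb, its inner long side against the end of the first brick
- place_near (a point): where the middle of the near brick belongs (tray x -75, y -30, z 45 mm): it lies along the tray's y, its left end against the side of the left brick, its inner long side against the near end of the right brick
- keeper (a point): middle of the steel keeper, 21 x 25 x 20 mm, on the slab at tray x -127, y -77, z 28 mm. The bolt's steel channel lies in line with it, tray x -137 to -117, y -6 to 118 mm; both stand 20 mm above the slab
- first_brick: the kiln brick that already lies in place in the far left corner of the tray, touching both kerbs, 150 x 60 x 50 mm, centred at tray x 75, y 30, z 45 mm, long side along the tray's y. Origin at the middle of the brick; x along its length
- brick_1: a pale plain kiln brick, 150 x 60 x 50 mm (long x wide x high), lying on its 150 x 60 face. Origin at the middle of the brick (25 mm over what it lies on); x along its length, y across its width, z up. One of three alike: any may go in any place
- brick_2: a pale plain kiln brick, 150 x 60 x 50 mm (long x wide x high), lying on its 150 x 60 face. Origin at the middle of the brick (25 mm over what it lies on); x along its length, y across its width, z up. One of three alike: any may go in any place
- brick_3: a pale plain kiln brick, 150 x 60 x 50 mm (long x wide x high), lying on its 150 x 60 face. Origin at the middle of the brick (25 mm over what it lies on); x along its length, y across its width, z up. One of three alike: any may go in any place
- offcut: a short offcut of the same brick, 95 x 60 x 50 mm, lying among the loose bricks: not to be used. Origin at its middle, x along its length
- bolt (a joint): travel of the steel bolt (a 12 mm rod in its channel on the tray's near side), m: 0 drawn back, 0.085 fully home in the keeper; it starts between 0 and 0.02. It slides along the tray's -y direction with about 2 N of friction and stays where left
- bolt_tab (a point): the top middle of the bolt's upright grip tab, 74 mm above the table; the tab is 14 mm thick along the tray's y, 24 mm wide along x, and its upper 36 mm are free to grip. At joint 0 this point is at x -131, y +98 mm in the tray's frame and moves in -y as the bolt is pushed
- jar: closed glass jar with a white cap, 60 mm across, 78 mm tall, beyond the bricks on the left; origin under its centre
- mug: terracotta mug, 72 mm across, 80 mm tall, beyond the bricks on the right; origin under its centre
Things that resemble listed ones, but are neither listed nor needed, are in the scene too. What is shaped like the brick_3 but green is not meant.

How it is judged (in metres and radians):
On the way:
1. the four bricks lie in the tight pinwheel, released, while the bolt is still drawn back (under 40 mm of travel) (x of first_brick in the frame of tray between 0.0725 and 0.0775 m and y of first_brick in the frame of tray between 0.0275 and 0.0325 m and z of first_brick in the frame of tray between 0.042 and 0.048 m and angle between the x axis of first_brick and the y axis of tray, either way round below 0.03 rad and angle between the z axis of first_brick and the z axis of tray, either way round below 0.04 rad and ((x of brick_1 in the frame of tray between -0.0325 and -0.0275 m and y of brick_1 in the frame of tray between 0.0725 and 0.0775 m and z of brick_1 in the frame of tray between 0.042 and 0.048 m and angle between the x axis of brick_1 and the x axis of tray, either way round below 0.03 rad and angle between the z axis of brick_1 and the z axis of tray, either way round below 0.04 rad) or (x of brick_2 in the frame of tray between -0.0325 and -0.0275 m and y of brick_2 in the frame of tray between 0.0725 and 0.0775 m and z of brick_2 in the frame of tray between 0.042 and 0.048 m and angle between the x axis of brick_2 and the x axis of tray, either way round below 0.03 rad and angle between the z axis of brick_2 and the z axis of tray, either way round below 0.04 rad) or (x of brick_3 in the frame of tray between -0.0325 and -0.0275 m and y of brick_3 in the frame of tray between 0.0725 and 0.0775 m and z of brick_3 in the frame of tray between 0.042 and 0.048 m and angle between the x axis of brick_3 and the x axis of tray, either way round below 0.03 rad and angle between the z axis of brick_3 and the z axis of tray, either way round below 0.04 rad)) and ((x of brick_1 in the frame of tray between 0.0275 and 0.0325 m and y of brick_1 in the frame of tray between -0.0775 and -0.0725 m and z of brick_1 in the frame of tray between 0.042 and 0.048 m and angle between the x axis of brick_1 and the x axis of tray, either way round below 0.03 rad and angle between the z axis of brick_1 and the z axis of tray, either way round below 0.04 rad) or (x of brick_2 in the frame of tray between 0.0275 and 0.0325 m and y of brick_2 in the frame of tray between -0.0775 and -0.0725 m and z of brick_2 in the frame of tray between 0.042 and 0.048 m and angle between the x axis of brick_2 and the x axis of tray, either way round below 0.03 rad and angle between the z axis of brick_2 and the z axis of tray, either way round below 0.04 rad) or (x of brick_3 in the frame of tray between 0.0275 and 0.0325 m and y of brick_3 in the frame of tray between -0.0775 and -0.0725 m and z of brick_3 in the frame of tray between 0.042 and 0.048 m and angle between the x axis of brick_3 and the x axis of tray, either way round below 0.03 rad and angle between the z axis of brick_3 and the z axis of tray, either way round below 0.04 rad)) and ((x of brick_1 in the frame of tray between -0.0775 and -0.0725 m and y of brick_1 in the frame of tray between -0.0325 and -0.0275 m and z of brick_1 in the frame of tray between 0.042 and 0.048 m and angle between the x axis of brick_1 and the y axis of tray, either way round below 0.03 rad and angle between the z axis of brick_1 and the z axis of tray, either way round below 0.04 rad) or (x of brick_2 in the frame of tray between -0.0775 and -0.0725 m and y of brick_2 in the frame of tray between -0.0325 and -0.0275 m and z of brick_2 in the frame of tray between 0.042 and 0.048 m and angle between the x axis of brick_2 and the y axis of tray, either way round below 0.03 rad and angle between the z axis of brick_2 and the z axis of tray, either way round below 0.04 rad) or (x of brick_3 in the frame of tray between -0.0775 and -0.0725 m and y of brick_3 in the frame of tray between -0.0325 and -0.0275 m and z of brick_3 in the frame of tray between 0.042 and 0.048 m and angle between the x axis of brick_3 and the y axis of tray, either way round below 0.03 rad and angle between the z axis of brick_3 and the z axis of tray, either way round below 0.04 rad)) and contact force between the fingers and brick_1 below 0.2 N and contact force between the fingers and brick_2 below 0.2 N and contact force between the fingers and brick_3 below 0.2 N and value of joint bolt below 0.04 m), for 0.2 s.
At the end, for the whole second after the job is handed in: All four bricks lie flat on the tray in the tight pinwheel, each within 2.5 mm of its tight place in the tray's x and in y, within 3 mm in height and 0.03 rad of square, at rest; the bolt is in its keeper (79 mm of travel or more) (x of first_brick in the frame of tray between 0.0725 and 0.0775 m and y of first_brick in the frame of tray between 0.0275 and 0.0325 m and z of first_brick in the frame of tray between 0.042 and 0.048 m and angle between the x axis of first_brick and the y axis of tray, either way round below 0.03 rad and angle between the z axis of first_brick and the z axis of tray, either way round below 0.04 rad and ((x of brick_1 in the frame of tray between -0.0325 and -0.0275 m and y of brick_1 in the frame of tray between 0.0725 and 0.0775 m and z of brick_1 in the frame of tray between 0.042 and 0.048 m and angle between the x axis of brick_1 and the x axis of tray, either way round below 0.03 rad and angle between the z axis of brick_1 and the z axis of tray, either way round below 0.04 rad) or (x of brick_2 in the frame of tray between -0.0325 and -0.0275 m and y of brick_2 in the frame of tray between 0.0725 and 0.0775 m and z of brick_2 in the frame of tray between 0.042 and 0.048 m and angle between the x axis of brick_2 and the x axis of tray, either way round below 0.03 rad and angle between the z axis of brick_2 and the z axis of tray, either way round below 0.04 rad) or (x of brick_3 in the frame of tray between -0.0325 and -0.0275 m and y of brick_3 in the frame of tray between 0.0725 and 0.0775 m and z of brick_3 in the frame of tray between 0.042 and 0.048 m and angle between the x axis of brick_3 and the x axis of tray, either way round below 0.03 rad and angle between the z axis of brick_3 and the z axis of tray, either way round below 0.04 rad)) and ((x of brick_1 in the frame of tray between 0.0275 and 0.0325 m and y of brick_1 in the frame of tray between -0.0775 and -0.0725 m and z of brick_1 in the frame of tray between 0.042 and 0.048 m and angle between the x axis of brick_1 and the x axis of tray, either way round below 0.03 rad and angle between the z axis of brick_1 and the z axis of tray, either way round below 0.04 rad) or (x of brick_2 in the frame of tray between 0.0275 and 0.0325 m and y of brick_2 in the frame of tray between -0.0775 and -0.0725 m and z of brick_2 in the frame of tray between 0.042 and 0.048 m and angle between the x axis of brick_2 and the x axis of tray, either way round below 0.03 rad and angle between the z axis of brick_2 and the z axis of tray, either way round below 0.04 rad) or (x of brick_3 in the frame of tray between 0.0275 and 0.0325 m and y of brick_3 in the frame of tray between -0.0775 and -0.0725 m and z of brick_3 in the frame of tray between 0.042 and 0.048 m and angle between the x axis of brick_3 and the x axis of tray, either way round below 0.03 rad and angle between the z axis of brick_3 and the z axis of tray, either way round below 0.04 rad)) and ((x of brick_1 in the frame of tray between -0.0775 and -0.0725 m and y of brick_1 in the frame of tray between -0.0325 and -0.0275 m and z of brick_1 in the frame of tray between 0.042 and 0.048 m and angle between the x axis of brick_1 and the y axis of tray, either way round below 0.03 rad and angle between the z axis of brick_1 and the z axis of tray, either way round below 0.04 rad) or (x of brick_2 in the frame of tray between -0.0775 and -0.0725 m and y of brick_2 in the frame of tray between -0.0325 and -0.0275 m and z of brick_2 in the frame of tray between 0.042 and 0.048 m and angle between the x axis of brick_2 and the y axis of tray, either way round below 0.03 rad and angle between the z axis of brick_2 and the z axis of tray, either way round below 0.04 rad) or (x of brick_3 in the frame of tray between -0.0775 and -0.0725 m and y of brick_3 in the frame of tray between -0.0325 and -0.0275 m and z of brick_3 in the frame of tray between 0.042 and 0.048 m and angle between the x axis of brick_3 and the y axis of tray, either way round below 0.03 rad and angle between the z axis of brick_3 and the z axis of tray, either way round below 0.04 rad)) and linear speed of each of brick_1, brick_2, brick_3 below 0.01 m/s and value of joint bolt above 0.079 m); the robot touches nothing.
It fails at once if a brick is dropped: it moves faster than 0.5 m/s while the fingers do not hold it ((contact force between the fingers and brick_1 below 0.2 N and linear speed of brick_1 above 0.5 m/s) or (contact force between the fingers and brick_2 below 0.2 N and linear speed of brick_2 above 0.5 m/s) or (contact force between the fingers and brick_3 below 0.2 N and linear speed of brick_3 above 0.5 m/s)).
It fails at once if the offcut, the jar or the mug is moved by more than 30 mm (distance of any of offcut, jar, mug from where it was at the start of the episode above 0.03 m).
It also fails if it takes over 72 s, if anything falls off the work surface, if the arm or the gripper's body presses on something with over 40 N, if the wrist force passes 120 N, or if a joint passes its speed limit or range.

## Robot

A 7-joint arm with a two-finger parallel gripper is mounted at the origin on the work surface. World frame = base frame: x ahead of the robot, y to its left, z up, the work surface at z = 0. Lengths are in mm, angles in rad, forces in N, time in s.
With the tool pointing down it reaches from about 375 to 925 mm from the base axis. Payload 3.1 kg.
Tool frame: the origin (TCP) lies on the centre line of the jaws, within the pads' length; the fingertips stand 22 mm ahead of it and the grasp point (between the pads) lies 3 mm ahead of it; y points along the fingers, z is the direction in which the jaws open and shut, and the axes are right-handed (so a half turn about y gives the same grasp; the last joint's range is limited). The gripper opens to 85 mm and grips with 20 to 120 N. Pads are 22 mm wide; open, the fingers measure 114 mm over their backs; the gripper's body (76 mm by 85 mm) begins 54 mm behind the grasp point. The pads swing forward as they close: fully open they stand 13 mm farther back than shut.
Start: joints at [1.248, 0.383, 0.044, 1.598, -0.018, 1.161, -0.05], TCP at [144.912, -633.643, 253.269] pointing down, gripper open.
Joint ranges: [-2.61, 2.61], [-0.41, 2.15], [-1.48, 1.57], [0, 2.5], [-1.57, 4.71], [0.05, 1.97], [-2.85, 2.85]. Speed limits (rad/s): [2.79, 2.79, 3.14, 3.14, 3.14, 3.14, 3.14].

## Interface

Orientations are given as a unit quaternion [w, x, y, z].
In Python, from station import manip gives the robot as it stands.
- The arm moves only by the tool jog_arm, never from a script. Its argument "moves" is a list of rows, each an object of numbers: "tx", "ty", "tz": the shift along the tool's x, y, z in m; "ax", "ay", "az": the turn, a rotation vector about the tool's x, y, z in rad. A call has 1 to 20 rows; each row is the pose to reach, as a shift and turn from the pose measured when the call began, along the tool's axes at that moment; what a row does not reach only later rows make up. A row lasts 1/8 s, in which the tool goes at most 62.5 mm and 10.7 degrees, less where a joint would pass 70% of its speed; a pose out of reach is approached as far as the arm can. A call with a gripper value outside its range is refused whole. "grip" is the opening in per cent of the stroke, from 0 (shut) to 100 (fully open), set as the call begins (left out, the last holds). The fingers move at their own pace and stop on an object; the grip force is fixed at half the most. Time passes only in rows, so rows that repeat a pose let the fingers close. It gives the time, the measured TCP pose, the force and the opening at its end, in the units of the state.
- manip.read_state(): the state, without advancing time (a new reading comes with each control period).
- manip.grab_frame(name): name is "scene" or "top" or "wrist"; returns a dict with "image" (420x560x3 uint8, red, green, blue), "intrinsics" (3x3 intrinsics, pixels), "D" ([k1, k2, p1, p2, k3] as OpenCV has them; the pictures are not rectified), "rvec" (rotation vector, rad) and "tvec" (3), from world to camera coordinates, as OpenCV has them. Camera axes: x right, y down, z forward; pixel columns grow to the right and rows downward; lengths in mm; the calibration is good to about 2 mm. A picture is of the moment at which its call begins. There is no depth.
- manip.finish_job(): hands the job in, once; it reports no verdict.
The state is a dict: "t": time; "qpos": joint angles; "dq": joint speeds; "tau": joint torques, N m; "ee_pos": TCP position; "eef_rot": TCP orientation; "force": force on the tool from outside, world axes, zero at the start; "moment": the same for the moment, N m; "width": opening from 0.0 (shut) to 1.0 (fully open).
Only numpy, scipy, OpenCV 4.12 (cv2) and the standard library are available. Lean on these libraries where they do the work, as an engineer would, in place of code of your own. Each camera call takes 0.05 s, during which the arm holds its last target.

## Working session

There is one attempt and no reset: what is moved stays moved. The work goes in short steps, Python scripts to look and compute and a tool call to move; the robot and the scene stay as the last step left them, time stands still between calls to the robot, and variables do not carry over. Pictures are saved under pics/ and viewed, and the job is handed in when it is done.

Besides the shell and the picture viewer there is one more tool, called as name(argument=value, ...), one argument or row to a line, values as JSON. jog_arm: Moves the arm, as the interface text tells. Its arguments: {"type":"object","properties":{"moves":{"type":"array"},"grip":{"type":"number"}},"required":["moves"]}

```bash
ls; mkdir -p pics; python3 - <<'E'
from station import manip
import cv2,pickle
s=manip.read_state();print(s)
for n in ("scene","top","wrist"):
    f=manip.grab_frame(n);cv2.imwrite(f"pics/{n}0.png",f["image"][:,:,::-1]);pickle.dump(f,open(f"{n}0.pkl","wb"))
    print(n,f["intrinsics"],f["D"],f["rvec"],f["tvec"])
E
```

```text
pics
{'t': 0.0, 'qpos': array([ 1.24821085,  0.38385882,  0.04383926,  1.59960173, -0.01790459,
        1.16118891, -0.04987669]), 'dq': array([-8.94611419e-05, -5.05116673e-04, -9.87924675e-04, -1.49444206e-03,
        4.41296670e-04, -6.26876752e-04,  1.07696025e-03]), 'tau': array([-3.04116129e-04, -4.33459353e+01,  1.02454718e+00, -2.49513549e+01,
        1.05352647e-02,  1.12739165e-02,  7.25558547e-07]), 'ee_pos': array([ 144.67794623, -632.77502219,  251.85892241]), 'eef_rot': array([ 0.07918468, -0.07949544,  0.70356996, -0.70171188]), 'force': array([0.60610338, 0.43350453, 0.26036882]), 'moment': array([-0.04294669,  0.027199  ,  0.08015288]), 'width': 1.0022024851724953}
scene [[400.3119142    0.         278.12157335]
 [  0.         400.3119142  212.05457435]
 [  0.           0.           1.        ]] [-0.11236031  0.          0.          0.          0.        ] [ 1.06429971  2.19914356 -1.18025929] [ 318.59386848 -159.56850115 1296.1094834 ]
top [[490.98354617   0.         274.69968404]
 [  0.         490.98354617 207.90478378]
 [  0.           0.           1.        ]] [-0.07099007  0.          0.          0.          0.        ] [ 2.15731279 -2.14298322  0.18913459] [ -12.16809314  530.13187365 1031.61199607]
wrist [[363.35680173   0.         283.22143144]
 [  0.         363.35680173 209.56213853]
 [  0.           0.           1.        ]] [-0.02865576  0.          0.          0.          0.        ] [-2.27966853  1.81708795  0.25601583] [-649.7461845   -37.52068477  378.78108813]
```

View pics/scene0.png

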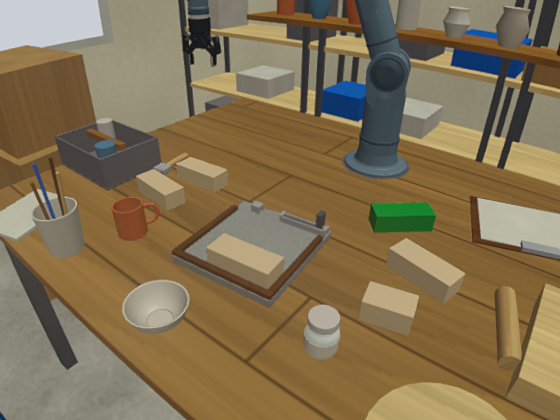

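View pics/top0.png

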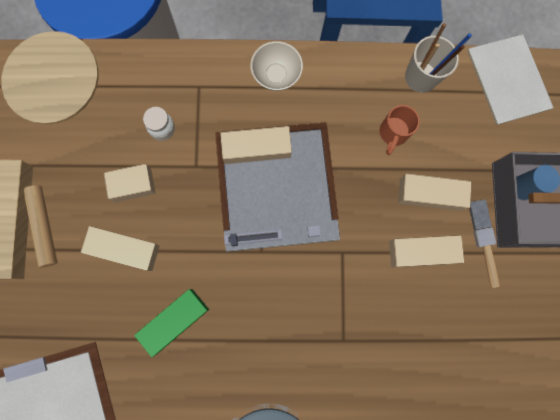

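View pics/wrist0.png

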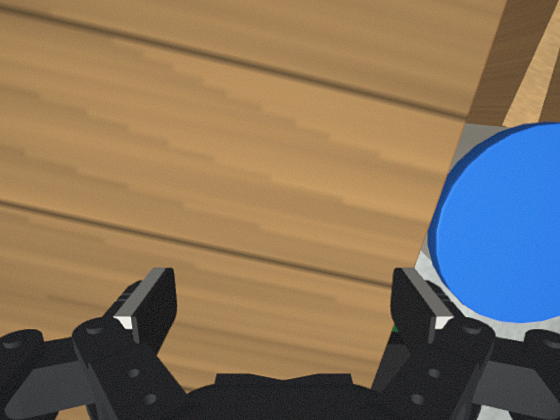

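Top view: candidate loose bricks are pale ones at (119,249), (437,191), (429,251), the short one at (128,182), and a green one at (171,323). The three at 119/437/429 are full length; the one at (128,182) is the offcut and the green one is not meant. I'll confirm with crops.

```bash
python3 - <<'E'
import cv2,numpy as np
im=cv2.imread("pics/top0.png")
a=cv2.resize(im[155:285,60:180],None,fx=5,fy=5,interpolation=cv2.INTER_CUBIC)[:600]
cv2.imwrite("pics/cL.png",cv2.resize(im[160:280,70:170],None,fx=5,fy=5,interpolation=cv2.INTER_CUBIC))
cv2.imwrite("pics/cR.png",cv2.resize(im[165:275,385:485],None,fx=5,fy=5,interpolation=cv2.INTER_CUBIC))
cv2.imwrite("pics/cT.png",cv2.resize(im[115:260,205:350],None,fx=4,fy=4,interpolation=cv2.INTER_CUBIC))
E
```

```text
(no output)
```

View pics/cL.png

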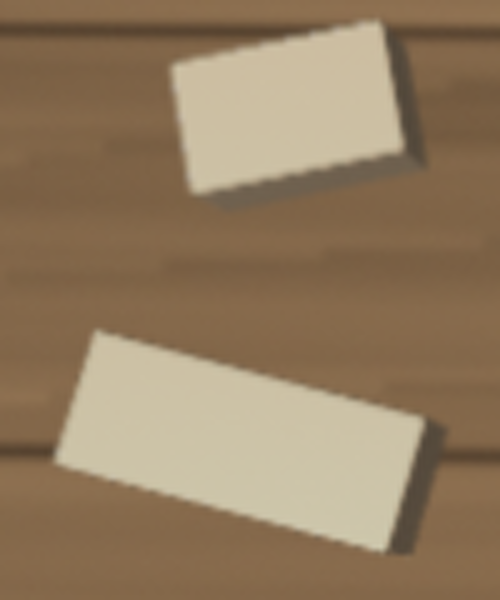

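View pics/cR.png

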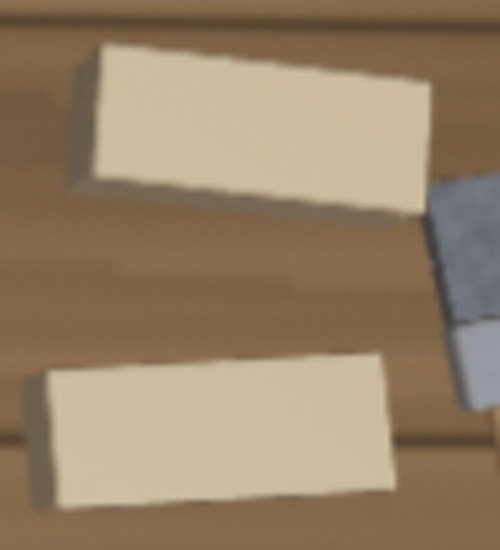

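View pics/cT.png

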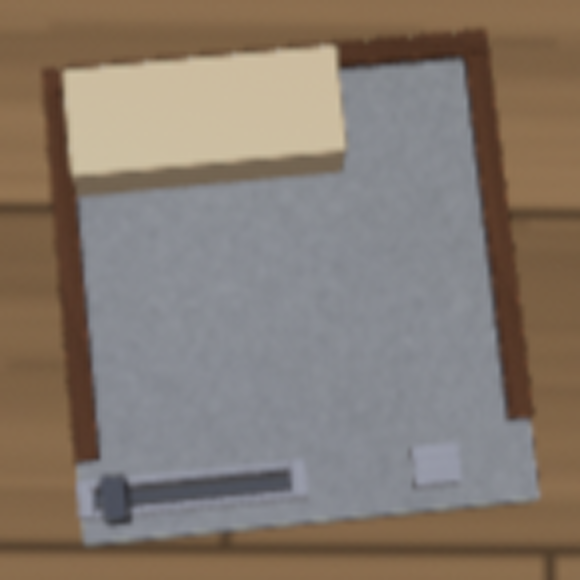

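The crops confirm: crop L shows the offcut (~95 long) above and a full brick below; crop R shows two full plain bricks; crop T shows the tray with the first brick in its top left and the bolt tab at crop (115,497). Now fitting poses.

```bash
cat > h.py <<'E'
import numpy as np,cv2,pickle
from scipy.optimize import least_squares
from scipy.spatial.transform import Rotation as R
def proj(f,P):
    return cv2.projectPoints(np.asarray(P,float).reshape(-1,1,3),np.array(f["rvec"],float),np.array(f["tvec"],float),np.array(f["intrinsics"]),np.array(f["D"]))[0].reshape(-1,2)
def w(p,pts):
    x,y,a=p; pts=np.asarray(pts,float); c,s=np.cos(a),np.sin(a)
    return np.c_[x+c*pts[:,0]-s*pts[:,1],y+s*pts[:,0]+c*pts[:,1],pts[:,2]]
def fit(f,pts,px,p0):
    r=least_squares(lambda p:(proj(f,w(p,pts))-px).ravel(),p0,x_scale=[100,100,1]);return r.x,r.fun.reshape(-1,2)
def rays(f,px,z):
    K=np.array(f["intrinsics"]);u=cv2.undistortPoints(np.array(px,float).reshape(-1,1,2),K,np.array(f["D"])).reshape(-1,2)
    Rm=cv2.Rodrigues(np.array(f["rvec"],float))[0];t=np.array(f["tvec"],float).ravel()
    C=-Rm.T@t; d=np.c_[u,np.ones(len(u))]@Rm
    return C+d*((z-C[2])/d[:,2])[:,None]
E
python3 - <<'E'
from h import *
f=pickle.load(open("top0.pkl","rb"))
q=lambda c,o,s:np.array(o)+(np.array(c,float)+.5)/s-.5
tr=[(120,119,32),(120,-135,32),(-150,119,20),(-150,-135,20),(105,105,70),(105,-45,70),(45,-45,70),(45,105,70)]
px=q([(44,70),(486,31),(86,546),(541,498),(63,70),(336,45),(345,152),(76,178)],(205,115),4)
c=rays(f,[(278,188)],20);print(c)
p,r=fit(f,tr,px,[c[0,0],c[0,1],0]);print("tray",p.round(3));print(r.round(2).tolist())
def rect(L):return [(L/2,30,50),(L/2,-30,50),(-L/2,-30,50),(-L/2,30,50)]
def br(n,L,cs,o):
    px=q(cs,o,5);W=rays(f,px,50);c=W.mean(0);d=(W[0]+W[1]-W[2]-W[3]);a=np.arctan2(d[1],d[0])
    best=None
    for k in range(2):
        P=rect(L)
        if k:P=[P[i] for i in (0,3,2,1)]
        p,r=fit(f,P,px,[c[0],c[1],a])
        if best is None or abs(r).sum()<abs(best[1]).sum():best=p,r
    print(n,best[0].round(3),best[1].round(2).tolist(),"dims",np.linalg.norm(W[0]-W[1]).round(),np.linalg.norm(W[1]-W[2]).round())
br("L",150,[(97,330),(56,463),(388,553),(427,418)],(70,160))
br("off",95,[(171,66),(191,195),(405,151),(381,19)],(70,160))
br("R1",150,[(103,43),(95,178),(420,217),(431,82)],(385,165))
br("R2",150,[(46,371),(60,509),(396,490),(382,353)],(385,165))
print("tab",rays(f,q([(115,488)],(205,115),4),74))
s=pickle.load(open("scene0.pkl","rb"));print("scene reproj tray",proj(s,w(p,tr)).round(1).tolist())
from station import manip
st=manip.read_state();qq=st["eef_rot"];print(R.from_quat(qq,scalar_first=True).as_matrix().round(3))
E
```

```text
[[578.7899744  -16.24503994  20.        ]]
tray [ 5.98029e+02 -4.46800e+00  1.07000e-01]
[[-0.51, -0.33], [0.35, -0.83], [-0.27, 0.18], [0.39, 0.59], [-0.01, 0.3], [0.15, 0.19], [0.86, -0.13], [-0.94, -0.09]]
L [440.113 327.293   1.334] [[-8.35, 26.91], [7.94, -26.64], [7.94, -27.69], [-7.52, 26.62]] dims 59.0 150.0
off [5.85882e+02 3.15005e+02 2.38000e-01] [[5.93, -9.4], [9.64, 6.27], [-6.16, 8.87], [-9.45, -6.08]] dims 59.0 95.0
R1 [ 571.265 -368.132    1.442] [[-2.34, 25.73], [1.69, -27.68], [2.47, -26.19], [-1.55, 27.13]] dims 61.0 147.0
R2 [ 438.111 -343.828    1.611] [[2.25, 26.95], [-2.48, -28.44], [-2.4, -27.11], [2.82, 27.78]] dims 60.0 149.0
tab [[463.42853746  78.36870733  74.        ]]
scene reproj tray [[270.0, 296.2], [171.4, 250.1], [331.8, 230.4], [244.6, 199.9], [268.1, 273.8], [206.1, 246.8], [224.4, 232.1], [284.7, 256.5]]
[[-0.975 -0.001  0.223]
 [-0.223  0.002 -0.975]
 [ 0.    -1.    -0.002]]
```

```bash
cat > fb.py <<'E'
from h import *
q=lambda c,o,s:np.array(o)+(np.array(c,float)+.5)/s-.5
def br(f,n,L,cs,o,s=5,z=50):
    px=q(cs,o,s);c=rays(f,px,z).mean(0)
    P=[(L/2,-30,z),(L/2,30,z),(-L/2,30,z),(-L/2,-30,z)]
    p,r=fit(f,P,px,[c[0],c[1],1.57]);print(n,p.round(3).tolist(),r.round(1).tolist());return p
E
python3 - <<'E'
from fb import *
f=pickle.load(open("top0.pkl","rb"))
br(f,"L",150,[(97,330),(56,463),(388,553),(427,418)],(70,160))
br(f,"off",95,[(171,66),(191,195),(405,151),(381,19)],(70,160))
br(f,"R1",150,[(103,43),(95,178),(420,217),(431,82)],(385,165))
br(f,"R2",150,[(46,371),(60,509),(396,490),(382,353)],(385,165))
E
```

```text
L [439.7, 327.281, 1.323] [[-0.0, -0.2], [-0.2, 0.1], [0.0, 0.1], [0.2, -0.1]]
off [585.509, 314.914, 1.792] [[-0.3, -0.3], [0.1, 0.2], [0.1, -0.1], [0.1, 0.1]]
R1 [570.705, -367.978, 1.462] [[-0.3, 0.2], [-0.6, -0.3], [0.9, -0.2], [-0.0, 0.4]]
R2 [437.676, -343.72, 1.628] [[0.1, -0.0], [-0.3, 0.1], [0.2, -0.0], [0.1, -0.1]]
```

```bash
cat > plan.py <<'E'
from h import *
from station import manip
def Rt(yaw):
    z=np.array([np.cos(yaw),np.sin(yaw),0]);y=np.array([0,0,-1.]);return np.c_[np.cross(y,z),y,z]
T=[598.03,-4.47,0.107]
def tray(x,y): return w(T,[(x,y,0)])[0,:2]
def state():
    s=manip.read_state();Rm=R.from_quat(s["eef_rot"],scalar_first=True).as_matrix()
    print("t",round(s["t"],2),"pos",s["ee_pos"].round(1),"jawyaw",round(np.arctan2(Rm[1,2],Rm[0,2]),3),"tilt",Rm[2].round(3),"F",s["force"].round(1),"M",s["moment"].round(2),"w",round(s["width"],3),"q",s["qpos"].round(2))
    return s,Rm
def plan(tg):
    s,Rm=state()
    for x,y,z,yaw in tg:
        t=Rm.T@(np.array([x,y,z])-s["ee_pos"])/1000;a=R.from_matrix(Rm.T@Rt(yaw)).as_rotvec()
        print("t",t.round(4).tolist(),"a",a.round(3).tolist())
E
python3 - <<'E'
from plan import *
plan([(437.7,-343.7,140,.057),(437.7,-343.7,39,.057)])
E
```

```text
t 0.15 pos [ 144.8 -633.   252.2] jawyaw -1.346 tilt [ 0.    -1.    -0.002] F [ 0.1 -0.7  0.1] M [0.02 0.05 0.02] w 0.998 q [ 1.25  0.38  0.04  1.6  -0.02  1.16 -0.05]
t [-0.3501, 0.1126, -0.2164] a [0.002, -1.403, -0.001]
t [-0.3501, 0.2136, -0.2162] a [0.002, -1.403, -0.001]
```

jog_arm(
  moves=[
    {"tx":-0.35,"ty":0.1126,"tz":-0.2164,"ay":-1.403},
    {"tx":-0.35,"ty":0.1126,"tz":-0.2164,"ay":-1.403},
    {"tx":-0.35,"ty":0.1126,"tz":-0.2164,"ay":-1.403},
    {"tx":-0.35,"ty":0.1126,"tz":-0.2164,"ay":-1.403},
    {"tx":-0.35,"ty":0.1126,"tz":-0.2164,"ay":-1.403},
    {"tx":-0.35,"ty":0.1126,"tz":-0.2164,"ay":-1.403},
    {"tx":-0.35,"ty":0.1126,"tz":-0.2164,"ay":-1.403},
    {"tx":-0.35,"ty":0.1126,"tz":-0.2164,"ay":-1.403},
    {"tx":-0.35,"ty":0.1126,"tz":-0.2164,"ay":-1.403},
    {"tx":-0.35,"ty":0.1126,"tz":-0.2164,"ay":-1.403},
    {"tx":-0.35,"ty":0.1126,"tz":-0.2164,"ay":-1.403},
  ],
  grip=100,
)

```text
invalid input
```

```bash
python3 - <<'E'
from plan import *
f=manip.grab_frame("wrist");cv2.imwrite("pics/w1.png",f["image"][:,:,::-1]);pickle.dump(f,open("w1.pkl","wb"))
plan([(437.7,-343.7,39,.057)])
print(proj(f,w([437.7,-343.7,1.628],[(75,-30,50),(75,30,50),(-75,30,50),(-75,-30,50)])).round(1).tolist())
E
```

```text
t 0.2 pos [ 144.8 -633.1  252.4] jawyaw -1.346 tilt [ 0.    -1.    -0.002] F [ 0.2 -0.2 -0.2] M [-0.02 -0.   -0.02] w 1.001 q [ 1.25  0.38  0.04  1.6  -0.02  1.16 -0.05]
t [-0.3501, 0.2137, -0.2164] a [0.001, -1.403, -0.001]
[[-118.6, -352.9], [-121.0, -259.5], [76.3, -236.0], [82.9, -335.2]]
```

View pics/w1.png

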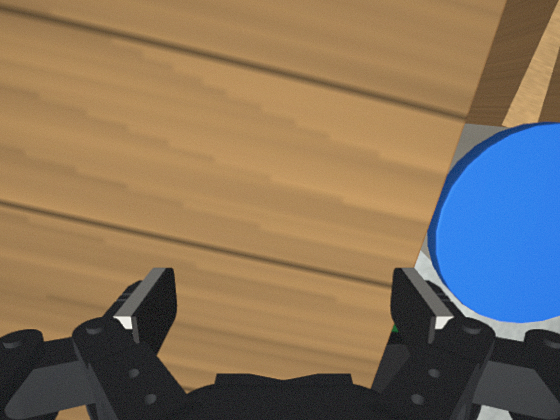

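The call was refused, so the arm hasn't moved (the wrist picture is unchanged). I'll try again with all six keys in each row.

jog_arm(
  moves=[
    {"tx":-0.35,"ty":0.113,"tz":-0.216,"ax":0,"ay":-1.403,"az":0},
    {"tx":-0.35,"ty":0.113,"tz":-0.216,"ax":0,"ay":-1.403,"az":0},
    {"tx":-0.35,"ty":0.113,"tz":-0.216,"ax":0,"ay":-1.403,"az":0},
    {"tx":-0.35,"ty":0.113,"tz":-0.216,"ax":0,"ay":-1.403,"az":0},
    {"tx":-0.35,"ty":0.113,"tz":-0.216,"ax":0,"ay":-1.403,"az":0},
    {"tx":-0.35,"ty":0.113,"tz":-0.216,"ax":0,"ay":-1.403,"az":0},
    {"tx":-0.35,"ty":0.113,"tz":-0.216,"ax":0,"ay":-1.403,"az":0},
    {"tx":-0.35,"ty":0.113,"tz":-0.216,"ax":0,"ay":-1.403,"az":0},
    {"tx":-0.35,"ty":0.113,"tz":-0.216,"ax":0,"ay":-1.403,"az":0},
    {"tx":-0.35,"ty":0.113,"tz":-0.216,"ax":0,"ay":-1.403,"az":0},
    {"tx":-0.35,"ty":0.113,"tz":-0.216,"ax":0,"ay":-1.403,"az":0},
  ],
  grip=100,
)

```text
t: 1.58
ee_pos: [437.0, -345.5, 139.9]
eef_rot: [0.513, -0.513, 0.487, -0.486]
force: [0.3, -0.2, 0.2]
width: 1.007
```

```bash
python3 - <<'E'
from plan import *
f=manip.grab_frame("wrist");cv2.imwrite("pics/w2.png",f["image"][:,:,::-1]);pickle.dump(f,open("w2.pkl","wb"))
plan([(437.7,-343.7,39,.057)])
print(proj(f,w([437.7,-343.7,1.628],[(75,-30,50),(75,30,50),(-75,30,50),(-75,-30,50)])).round(1).tolist())
E
```

```text
t 1.62 pos [ 437.1 -345.3  139.9] jawyaw 0.054 tilt [-0.001 -1.    -0.   ] F [-0.9 -0.4  0.1] M [-0.    0.01  0.  ] w 0.997 q [ 0.91  0.37 -0.37  1.9   0.16  0.9   0.52]
t [-0.0015, 0.1009, 0.0007] a [0.0, -0.003, -0.001]
[[341.5, 89.9], [233.2, 90.3], [242.5, 326.8], [332.4, 326.6]]
```

View pics/w2.png

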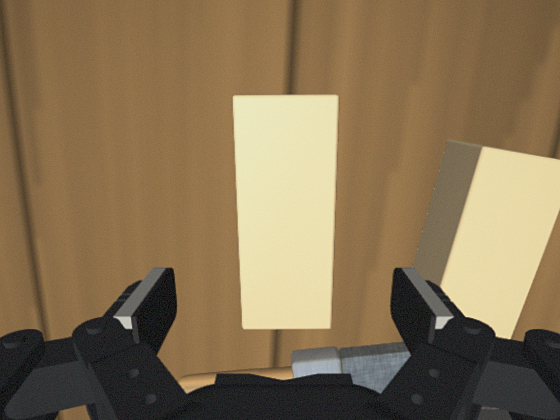

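Wrist view: brick corners at (234,96),(338,96),(331,328),(243,328), within about 6 px of the prediction and centred between the jaws. Next I descend, gripping 10 mm off centre so the inner finger clears the first brick when placing.

jog_arm(
  moves=[
    {"tx":0.0085,"ty":0.05,"tz":0.001,"ax":0,"ay":0,"az":0},
    {"tx":0.0085,"ty":0.085,"tz":0.001,"ax":0,"ay":0,"az":0},
    {"tx":0.0085,"ty":0.101,"tz":0.001,"ax":0,"ay":0,"az":0},
    {"tx":0.0085,"ty":0.101,"tz":0.001,"ax":0,"ay":0,"az":0},
  ],
)

```text
t: 2.12
ee_pos: [437.8, -353.3, 38.1]
eef_rot: [0.513, -0.513, 0.487, -0.485]
force: [-0.1, 0.5, 0.6]
width: 0.995
```

jog_arm(
  moves=[
    {"tx":0,"ty":0,"tz":0,"ax":0,"ay":0,"az":0},
    {"tx":0,"ty":0,"tz":0,"ax":0,"ay":0,"az":0},
    {"tx":0,"ty":0,"tz":0,"ax":0,"ay":0,"az":0},
    {"tx":0,"ty":0,"tz":0,"ax":0,"ay":0,"az":0},
  ],
  grip=0,
)

```text
t: 2.62
ee_pos: [439.5, -354.2, 40.0]
eef_rot: [0.514, -0.513, 0.486, -0.486]
force: [0.6, 0.7, 6.1]
width: 0.689
```

```bash
python3 - <<'E'
from plan import *
x,y=tray(18,-79);print(x,y)
plan([(438,-353,130,.057),(x,y,130,-1.464)])
E
```

```text
624.3639367703058 -81.09586883146929
t 2.62 pos [ 439.5 -354.2   40. ] jawyaw 0.054 tilt [ 0.    -1.     0.001] F [0.6 0.7 6.1] M [0.04 0.1  0.03] w 0.689 q [ 0.87  0.53 -0.32  1.93  0.24  0.72  0.47]
t [-0.0013, -0.09, -0.0013] a [-0.001, -0.003, 0.0]
t [-0.2627, -0.0898, 0.1995] a [-0.001, 1.518, -0.001]
```

jog_arm(
  moves=[
    {"tx":0,"ty":-0.03,"tz":0,"ax":0,"ay":0,"az":0},
    {"tx":0,"ty":-0.09,"tz":0,"ax":0,"ay":0,"az":0},
    {"tx":-0.263,"ty":-0.1,"tz":0.2,"ax":0,"ay":1.518,"az":0},
    {"tx":-0.263,"ty":-0.1,"tz":0.2,"ax":0,"ay":1.518,"az":0},
    {"tx":-0.263,"ty":-0.1,"tz":0.2,"ax":0,"ay":1.518,"az":0},
    {"tx":-0.263,"ty":-0.1,"tz":0.2,"ax":0,"ay":1.518,"az":0},
    {"tx":-0.263,"ty":-0.1,"tz":0.2,"ax":0,"ay":1.518,"az":0},
    {"tx":-0.263,"ty":-0.1,"tz":0.2,"ax":0,"ay":1.518,"az":0},
    {"tx":-0.263,"ty":-0.1,"tz":0.2,"ax":0,"ay":1.518,"az":0},
    {"tx":-0.263,"ty":-0.1,"tz":0.2,"ax":0,"ay":1.518,"az":0},
    {"tx":-0.263,"ty":-0.1,"tz":0.2,"ax":0,"ay":1.518,"az":0},
    {"tx":-0.263,"ty":-0.1,"tz":0.2,"ax":0,"ay":1.518,"az":0},
    {"tx":-0.263,"ty":-0.1,"tz":0.2,"ax":0,"ay":1.518,"az":0},
  ],
)

```text
t: 4.25
ee_pos: [624.1, -80.8, 139.5]
eef_rot: [0.038, -0.038, 0.706, -0.706]
force: [-0.8, 0.3, -2.3]
width: 0.692
```

```bash
python3 - <<'E'
from plan import *
for n in ("wrist","top"):
    f=manip.grab_frame(n);cv2.imwrite(f"pics/{n}3.png",f["image"][:,:,::-1]);pickle.dump(f,open(n+"3.pkl","wb"))
x,y=tray(15,-80)
plan([(x,y,80,-1.464),(x,y,61,-1.464)])
im=cv2.imread("pics/top3.png");cv2.imwrite("pics/cT3.png",cv2.resize(im[115:260,205:350],None,fx=4,fy=4,interpolation=cv2.INTER_CUBIC))
E
```

```text
t 4.35 pos [624.5 -80.9 139.9] jawyaw -1.463 tilt [-0. -1. -0.] F [ 0.1 -0.4 -2.8] M [ 0.02  0.01 -0.04] w 0.692 q [ 0.19  0.47 -0.16  1.73  0.09  0.95 -1.47]
t [0.0031, 0.0599, 0.0012] a [0.0, 0.001, -0.0]
t [0.0031, 0.0789, 0.0012] a [0.0, 0.001, -0.0]
```

View pics/wrist3.png

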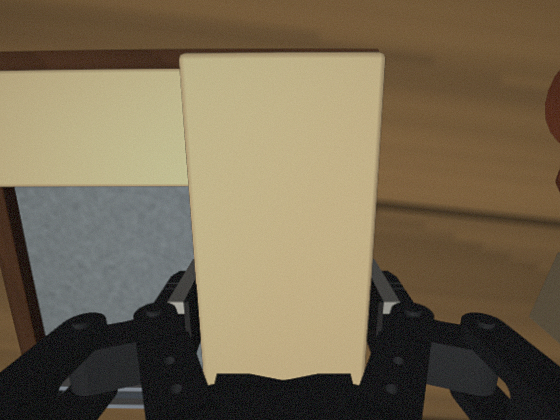

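View pics/cT3.png

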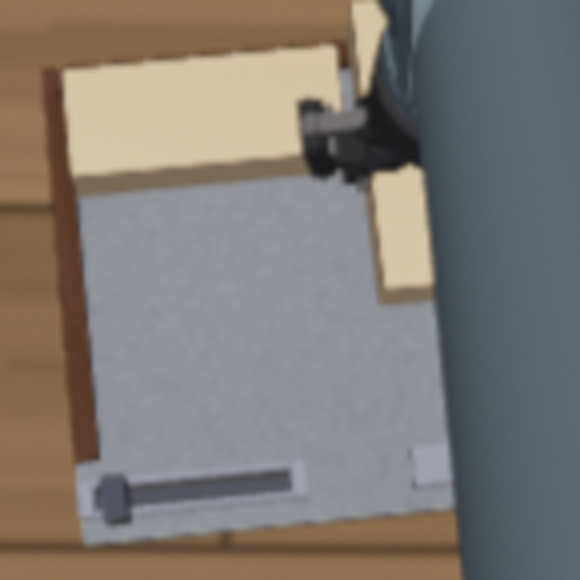

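```bash
python3 - <<'E'
from plan import *
f=pickle.load(open("wrist3.pkl","rb"))
W=rays(f,[(181,54),(384,53),(371,254),(192,254)],150)
c,s=np.cos(T[2]),np.sin(T[2]);M=np.array([[c,s],[-s,c]])
print((M@(W[:,:2]-T[:2]).T).T.round(1)); print("TCP tray",M@(np.array([624.3,-80.85])-T[:2]))
# first brick's right end corners at z70 and far kerb inner top edge z32
W=rays(f,[(186,69),(189,185)],70);print((M@(W[:,:2]-T[:2]).T).T.round(1))
W=rays(f,[(60,51),(20,69)],32);print((M@(W[:,:2]-T[:2]).T).T.round(1))
E
```

```text
[[  99.8  -50.9]
 [ 100.1 -108.5]
 [  38.7 -108.8]
 [  38.6  -49.9]]
TCP tray [ 17.96268668 -78.74870911]
[[103.3 -31.8]
 [ 44.7 -29.4]]
[[117.6  52. ]
 [107.9  78.1]]
```

Held brick's far corners are at (181,54),(384,53), i.e. tray x≈100, aligned and about 82–85 mm ahead of the TCP. Lowering with a clear gap to the kerb and the first brick.

jog_arm(
  moves=[
    {"tx":0.003,"ty":0.04,"tz":0.001,"ax":0,"ay":0,"az":0},
    {"tx":0.003,"ty":0.065,"tz":0.001,"ax":0,"ay":0,"az":0},
    {"tx":0.003,"ty":0.076,"tz":0.001,"ax":0,"ay":0,"az":0},
    {"tx":0.003,"ty":0.078,"tz":0.001,"ax":0,"ay":0,"az":0},
    {"tx":0.003,"ty":0.079,"tz":0.001,"ax":0,"ay":0,"az":0},
    {"tx":0.003,"ty":0.08,"tz":0.001,"ax":0,"ay":0,"az":0},
  ],
)

```text
t: 5.1
ee_pos: [622.8, -82.2, 61.2]
eef_rot: [-0.039, 0.037, -0.706, 0.706]
force: [0.3, -0.1, -2.1]
width: 0.69
```

```bash
python3 - <<'E'
from plan import *
x,y=tray(21,-80)
plan([(x,y,60,-1.464)])
x,y=tray(21,-74)
plan([(x,y,60,-1.464)])
E
```

```text
t 5.1 pos [622.8 -82.2  61.2] jawyaw -1.463 tilt [-0.003 -1.     0.   ] F [ 0.3 -0.1 -2.1] M [0.03 0.03 0.02] w 0.69 q [ 0.19  0.57 -0.15  1.77  0.11  0.81 -1.48]
t [-0.0047, 0.0012, 0.0] a [-0.0, 0.001, -0.003]
t 5.1 pos [622.8 -82.2  61.2] jawyaw -1.463 tilt [-0.003 -1.     0.   ] F [ 0.3 -0.1 -2.1] M [0.03 0.03 0.02] w 0.69 q [ 0.19  0.57 -0.15  1.77  0.11  0.81 -1.48]
t [-0.0047, 0.0012, -0.006] a [-0.0, 0.001, -0.003]
```

jog_arm(
  moves=[
    {"tx":0,"ty":0.0007,"tz":0,"ax":0,"ay":0,"az":0},
    {"tx":0,"ty":0.0014,"tz":0,"ax":0,"ay":0,"az":0},
    {"tx":0,"ty":0.0014,"tz":0,"ax":0,"ay":0,"az":0},
  ],
)

```text
t: 5.48
ee_pos: [623.1, -82.2, 60.2]
eef_rot: [-0.039, 0.037, -0.706, 0.706]
force: [0.5, -0.2, -1.7]
width: 0.694
```

jog_arm(
  moves=[
    {"tx":0,"ty":0.0008,"tz":0,"ax":0,"ay":0,"az":0},
    {"tx":0,"ty":0.0016,"tz":0,"ax":0,"ay":0,"az":0},
    {"tx":0,"ty":0.0016,"tz":0,"ax":0,"ay":0,"az":0},
  ],
)

```text
t: 5.85
ee_pos: [623.1, -82.2, 60.0]
eef_rot: [-0.039, 0.037, -0.706, 0.706]
force: [-3.5, 0.6, 5.6]
width: 0.693
```

Touchdown felt. Sliding toward the far kerb.

jog_arm(
  moves=[
    {"tx":-0.0015,"ty":0,"tz":0,"ax":0,"ay":0,"az":0},
    {"tx":-0.003,"ty":0,"tz":0,"ax":0,"ay":0,"az":0},
    {"tx":-0.0045,"ty":0,"tz":0,"ax":0,"ay":0,"az":0},
    {"tx":-0.006,"ty":0,"tz":0,"ax":0,"ay":0,"az":0},
    {"tx":-0.006,"ty":0,"tz":0,"ax":0,"ay":0,"az":0},
  ],
)

```text
t: 6.48
ee_pos: [627.8, -81.8, 60.0]
eef_rot: [-0.038, 0.038, -0.706, 0.706]
force: [-5.0, -1.3, 5.6]
width: 0.692
```

jog_arm(
  moves=[
    {"tx":-0.0015,"ty":0,"tz":0,"ax":0,"ay":0,"az":0},
    {"tx":-0.003,"ty":0,"tz":0,"ax":0,"ay":0,"az":0},
    {"tx":-0.003,"ty":0,"tz":0,"ax":0,"ay":0,"az":0},
  ],
)

```text
t: 6.85
ee_pos: [627.9, -81.8, 60.1]
eef_rot: [-0.035, 0.04, -0.706, 0.706]
force: [-9.5, 0.1, 8.4]
width: 0.691
```

Contact with the far kerb. Now sliding left against the first brick's end while holding light pressure on the kerb.

jog_arm(
  moves=[
    {"tx":-0.002,"ty":0,"tz":-0.0015,"ax":0,"ay":0,"az":0},
    {"tx":-0.002,"ty":0,"tz":-0.003,"ax":0,"ay":0,"az":0},
    {"tx":-0.002,"ty":0,"tz":-0.0045,"ax":0,"ay":0,"az":0},
    {"tx":-0.002,"ty":0,"tz":-0.006,"ax":0,"ay":0,"az":0},
    {"tx":-0.002,"ty":0,"tz":-0.006,"ax":0,"ay":0,"az":0},
  ],
)

```text
t: 7.48
ee_pos: [628.0, -81.0, 60.5]
eef_rot: [-0.032, 0.039, -0.704, 0.708]
force: [-6.6, -5.6, 5.7]
width: 0.693
```

```bash
python3 - <<'E'
from plan import *
s,_=state()
c,s_=np.cos(T[2]),np.sin(T[2]);M=np.array([[c,s_],[-s_,c]]);print(M@(s["ee_pos"][:2]-T[:2]))
f=manip.grab_frame("wrist");cv2.imwrite("pics/w4.png",f["image"][:,:,::-1]);pickle.dump(f,open("w4.pkl","wb"))
E
```

```text
t 7.47 pos [628.  -81.   60.5] jawyaw -1.469 tilt [ 0.01  -1.     0.005] F [-6.6 -5.6  5.7] M [-1.03  0.93 -0.24] w 0.693 q [ 0.17  0.58 -0.15  1.75  0.12  0.83 -1.5 ]
[ 21.63293697 -79.25201242]
```

View pics/w4.png

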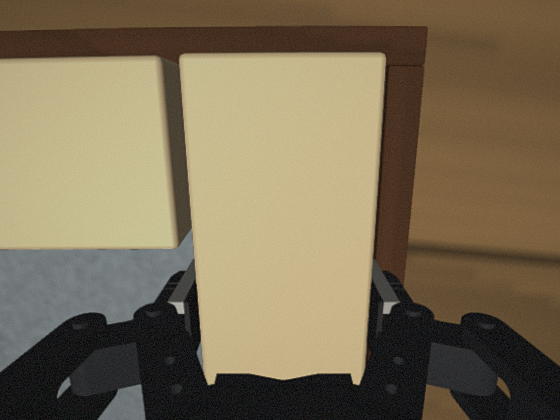

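Not touching the first brick yet: a gap of about 5 mm shows (162→180 px) – the brick is stuck by friction. I'll ease the downward and kerb pressure, then push left.

jog_arm(
  moves=[
    {"tx":0,"ty":-0.001,"tz":-0.002,"ax":0,"ay":0,"az":0},
    {"tx":0,"ty":-0.0015,"tz":-0.004,"ax":0,"ay":0,"az":0},
    {"tx":0,"ty":-0.0015,"tz":-0.006,"ax":0,"ay":0,"az":0},
    {"tx":0,"ty":-0.0015,"tz":-0.007,"ax":0,"ay":0,"az":0},
    {"tx":0,"ty":-0.0015,"tz":-0.007,"ax":0,"ay":0,"az":0},
  ],
)

```text
t: 8.15
ee_pos: [627.6, -76.1, 61.9]
eef_rot: [-0.032, 0.039, -0.703, 0.709]
force: [0.7, -4.8, -3.2]
width: 0.69
```

```bash
python3 - <<'E'
from plan import *
s,_=state()
c,s_=np.cos(T[2]),np.sin(T[2]);M=np.array([[c,s_],[-s_,c]]);print(M@(s["ee_pos"][:2]-T[:2]))
f=manip.grab_frame("wrist");cv2.imwrite("pics/w5.png",f["image"][:,:,::-1]);pickle.dump(f,open("w5.pkl","wb"))
E
```

```text
t 8.15 pos [627.6 -76.1  61.9] jawyaw -1.471 tilt [ 0.01  -1.     0.007] F [ 0.7 -4.8 -3.2] M [-0.98 -0.03 -0.14] w 0.69 q [ 0.17  0.58 -0.15  1.75  0.12  0.83 -1.51]
[ 21.72797637 -74.32895301]
```

View pics/w5.png

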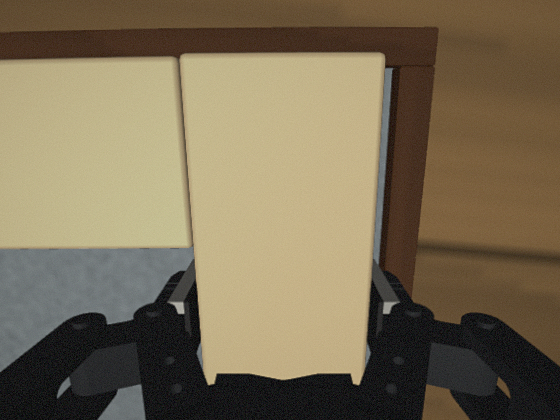

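The joint to the first brick is closed (seam at px 180). Settle it: level, press down lightly and onto the far kerb.

```bash
python3 - <<'E'
from plan import *
x,y=tray(23,-73.3)
plan([(x,y,59,-1.464)])
E
```

```text
t 8.2 pos [627.6 -76.1  61.9] jawyaw -1.471 tilt [ 0.01  -1.     0.007] F [ 0.4 -5.1 -2.7] M [-1.02  0.01 -0.15] w 0.689 q [ 0.17  0.58 -0.15  1.75  0.12  0.83 -1.51]
t [-0.0013, 0.0029, -0.0011] a [-0.007, -0.007, 0.01]
```

jog_arm(
  moves=[
    {"tx":-0.002,"ty":0.001,"tz":-0.002,"ax":-0.007,"ay":-0.007,"az":0.01},
    {"tx":-0.003,"ty":0.002,"tz":-0.003,"ax":-0.007,"ay":-0.007,"az":0.01},
    {"tx":-0.003,"ty":0.003,"tz":-0.003,"ax":-0.007,"ay":-0.007,"az":0.01},
    {"tx":-0.003,"ty":0.003,"tz":-0.003,"ax":-0.007,"ay":-0.007,"az":0.01},
  ],
)

```text
t: 8.7
ee_pos: [627.4, -76.3, 60.1]
eef_rot: [-0.034, 0.039, -0.705, 0.707]
force: [-10.2, -6.4, 10.3]
width: 0.691
```

```bash
python3 - <<'E'
from plan import *
s,_=state()
c,s_=np.cos(T[2]),np.sin(T[2]);M=np.array([[c,s_],[-s_,c]]);print(M@(s["ee_pos"][:2]-T[:2]))
f=manip.grab_frame("wrist");cv2.imwrite("pics/w6.png",f["image"][:,:,::-1]);pickle.dump(f,open("w6.pkl","wb"))
E
```

```text
t 8.7 pos [627.4 -76.3  60.1] jawyaw -1.468 tilt [ 0.007 -1.     0.003] F [-10.2  -6.4  10.3] M [-0.85  1.52 -0.27] w 0.691 q [ 0.17  0.58 -0.15  1.75  0.12  0.82 -1.5 ]
[ 21.54158053 -74.52989373]
```

View pics/w6.png

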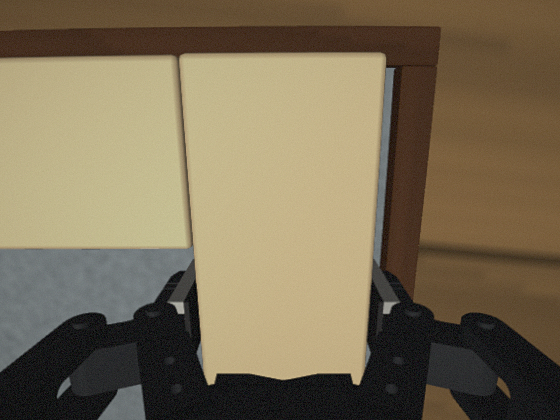

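Seated; releasing.

jog_arm(
  moves=[
    {"tx":0,"ty":0,"tz":0,"ax":0,"ay":0,"az":0},
    {"tx":0,"ty":0,"tz":0,"ax":0,"ay":0,"az":0},
    {"tx":0,"ty":0,"tz":0,"ax":0,"ay":0,"az":0},
  ],
  grip=100,
)

```text
t: 9.12
ee_pos: [628.2, -74.4, 60.4]
eef_rot: [-0.035, 0.039, -0.705, 0.707]
force: [0.2, 0.1, -0.5]
width: 0.998
```

```bash
python3 - <<'E'
from plan import *
f=manip.grab_frame("wrist");cv2.imwrite("pics/w7.png",f["image"][:,:,::-1])
# next: left brick L at 439.7,327.3 yaw1.323 ; jaw yaw -0.248
plan([(627,-76,140,-1.464),(439.7,327.3,150,-.248),(439.7,327.3,39,-.248)])
E
```

```text
t 9.18 pos [628.  -74.7  60.2] jawyaw -1.466 tilt [ 0.006 -1.     0.002] F [ 0.2 -0.2 -0.8] M [-0.01  0.05 -0.02] w 1.001 q [ 0.17  0.58 -0.15  1.75  0.12  0.82 -1.5 ]
t [0.0016, -0.0798, 0.0013] a [-0.002, -0.002, 0.006]
t [0.1458, -0.0897, -0.4194] a [0.002, -1.218, 0.006]
t [0.1451, 0.0213, -0.4196] a [0.002, -1.218, 0.006]
```

View pics/w7.png

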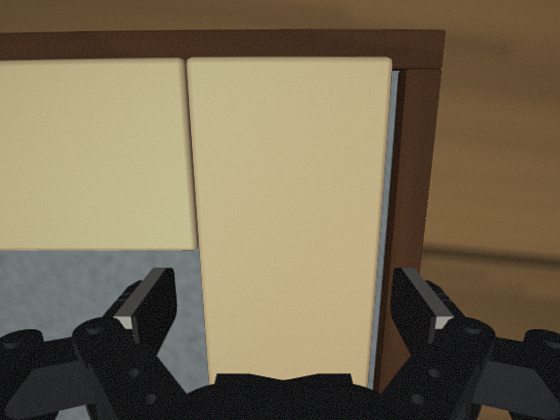

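Right brick is tight against the first brick (seam px 187) and the far kerb. Next: the left-hand brick.

jog_arm(
  moves=[
    {"tx":0,"ty":-0.04,"tz":0,"ax":0,"ay":0,"az":0.006},
    {"tx":0,"ty":-0.09,"tz":0,"ax":0,"ay":0,"az":0.006},
    {"tx":0.1455,"ty":-0.09,"tz":-0.4195,"ax":0.002,"ay":-1.218,"az":0.006},
    {"tx":0.1455,"ty":-0.09,"tz":-0.4195,"ax":0.002,"ay":-1.218,"az":0.006},
    {"tx":0.1455,"ty":-0.09,"tz":-0.4195,"ax":0.002,"ay":-1.218,"az":0.006},
    {"tx":0.1455,"ty":-0.09,"tz":-0.4195,"ax":0.002,"ay":-1.218,"az":0.006},
    {"tx":0.1455,"ty":-0.09,"tz":-0.4195,"ax":0.002,"ay":-1.218,"az":0.006},
    {"tx":0.1455,"ty":-0.09,"tz":-0.4195,"ax":0.002,"ay":-1.218,"az":0.006},
    {"tx":0.1455,"ty":-0.09,"tz":-0.4195,"ax":0.002,"ay":-1.218,"az":0.006},
    {"tx":0.1455,"ty":-0.09,"tz":-0.4195,"ax":0.002,"ay":-1.218,"az":0.006},
    {"tx":0.1455,"ty":-0.09,"tz":-0.4195,"ax":0.002,"ay":-1.218,"az":0.006},
    {"tx":0.1455,"ty":-0.09,"tz":-0.4195,"ax":0.002,"ay":-1.218,"az":0.006},
  ],
)

```text
t: 10.68
ee_pos: [441.1, 325.4, 149.9]
eef_rot: [-0.433, 0.434, -0.558, 0.559]
force: [-0.4, -0.3, 0.2]
width: 1.0
```

```bash
python3 - <<'E'
from plan import *
f=manip.grab_frame("wrist");cv2.imwrite("pics/w8.png",f["image"][:,:,::-1]);pickle.dump(f,open("w8.pkl","wb"))
plan([(439.7,327.3,39,-.248)])
print(proj(f,w([439.7,327.3,1.323],[(75,-30,50),(75,30,50),(-75,30,50),(-75,-30,50)])).round(1).tolist())
E
```

```text
t 10.72 pos [441.3 325.2 150. ] jawyaw -0.252 tilt [ 0.001 -1.     0.   ] F [-0.   0.2 -0. ] M [-0.04 -0.05 -0.02] w 1.0 q [-0.23  0.37 -0.57  1.91  0.25  0.93 -1.16]
t [-0.0018, 0.111, -0.0021] a [-0.0, -0.004, 0.001]
[[333.1, 89.9], [229.7, 90.3], [239.3, 317.7], [325.8, 317.4]]
```

View pics/w8.png

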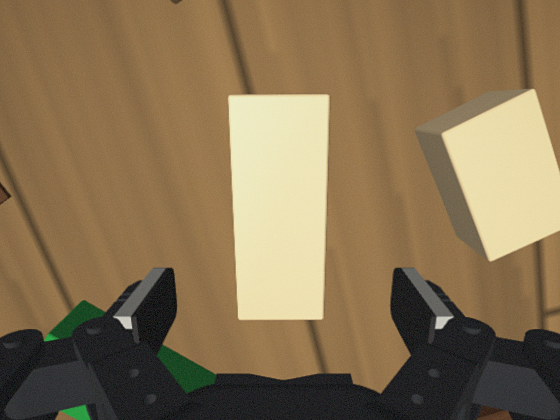

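```bash
python3 - <<'E'
from plan import *
f=pickle.load(open("top0.pkl","rb"))
print(rays(f,[(192,291),(206,310),(136,332)],50).round(0))
M=Rt(-.248); print([ (np.array([439.7,327.3,0])+M@np.array([a,0,b])).round(0) for a in(-11,11) for b in (-57,57)])
E
```

```text
[[350. 165.  50.]
 [310. 135.  50.]
 [263. 281.  50.]]
[array([387., 352.,   0.]), array([498., 324.,   0.]), array([382., 331.,   0.]), array([492., 303.,   0.])]
```

Clear of the green brick (nearest corner (350,165)). Brick is centred (corners (229,95),(329,95),(323,319),(239,319)). Descend and grip.

jog_arm(
  moves=[
    {"tx":-0.0015,"ty":0.05,"tz":-0.002,"ax":0,"ay":-0.004,"az":0},
    {"tx":-0.0015,"ty":0.09,"tz":-0.002,"ax":0,"ay":-0.004,"az":0},
    {"tx":-0.0015,"ty":0.11,"tz":-0.002,"ax":0,"ay":-0.004,"az":0},
    {"tx":-0.0015,"ty":0.11,"tz":-0.002,"ax":0,"ay":-0.004,"az":0},
  ],
)

```text
t: 11.22
ee_pos: [439.5, 325.4, 38.7]
eef_rot: [-0.432, 0.435, -0.558, 0.559]
force: [-0.4, -0.5, -0.0]
width: 1.001
```

jog_arm(
  moves=[
    {"tx":0,"ty":0,"tz":0,"ax":0,"ay":0,"az":0},
    {"tx":0,"ty":0,"tz":0,"ax":0,"ay":0,"az":0},
    {"tx":0,"ty":0,"tz":0,"ax":0,"ay":0,"az":0},
    {"tx":0,"ty":0,"tz":0,"ax":0,"ay":0,"az":0},
  ],
  grip=0,
)

```text
t: 11.72
ee_pos: [440.9, 326.5, 40.5]
eef_rot: [-0.434, 0.434, -0.558, 0.559]
force: [0.4, 0.6, 6.6]
width: 0.692
```

```bash
python3 - <<'E'
from plan import *
x,y=tray(-36,70)
plan([(x,y,140,-1.464)])
E
```

```text
t 11.72 pos [440.9 326.5  40.5] jawyaw -0.25 tilt [ 0.002 -1.     0.001] F [0.4 0.6 6.6] M [-0.08  0.17 -0.03] w 0.692 q [-0.3   0.54 -0.5   1.96  0.37  0.74 -1.26]
t [0.2289, -0.0989, 0.176] a [-0.002, 1.214, 0.001]
```

jog_arm(
  moves=[
    {"tx":0,"ty":-0.03,"tz":0,"ax":0,"ay":0,"az":0},
    {"tx":0,"ty":-0.09,"tz":0,"ax":0,"ay":0,"az":0},
    {"tx":0.229,"ty":-0.1,"tz":0.176,"ax":0,"ay":1.214,"az":0},
    {"tx":0.229,"ty":-0.1,"tz":0.176,"ax":0,"ay":1.214,"az":0},
    {"tx":0.229,"ty":-0.1,"tz":0.176,"ax":0,"ay":1.214,"az":0},
    {"tx":0.229,"ty":-0.1,"tz":0.176,"ax":0,"ay":1.214,"az":0},
    {"tx":0.229,"ty":-0.1,"tz":0.176,"ax":0,"ay":1.214,"az":0},
    {"tx":0.229,"ty":-0.1,"tz":0.176,"ax":0,"ay":1.214,"az":0},
    {"tx":0.229,"ty":-0.1,"tz":0.176,"ax":0,"ay":1.214,"az":0},
    {"tx":0.229,"ty":-0.1,"tz":0.176,"ax":0,"ay":1.214,"az":0},
    {"tx":0.229,"ty":-0.1,"tz":0.176,"ax":0,"ay":1.214,"az":0},
  ],
)

```text
t: 13.1
ee_pos: [554.2, 61.4, 140.8]
eef_rot: [-0.038, 0.039, -0.705, 0.707]
force: [1.5, 0.5, -2.4]
width: 0.69
```

```bash
cat >> plan.py <<'E'
def totray(p):
    c,s=np.cos(T[2]),np.sin(T[2]);return (np.array([[c,s],[-s,c]])@(np.atleast_2d(p)[:,:2]-T[:2]).T).T.round(1)
E
python3 - <<'E'
from plan import *
f=manip.grab_frame("wrist");cv2.imwrite("pics/w9.png",f["image"][:,:,::-1]);pickle.dump(f,open("w9.pkl","wb"))
x,y=tray(-36,70)
plan([(x,y,61,-1.464)])
print(totray(manip.read_state()["ee_pos"]))
E
```

```text
t 13.15 pos [554.3  61.4 140.8] jawyaw -1.462 tilt [ 0.    -1.     0.002] F [ 0.7  0.1 -1.9] M [ 0.03 -0.01 -0.02] w 0.694 q [ 0.02  0.35 -0.24  1.91  0.11  0.89 -1.73]
t [-0.0005, 0.0798, 0.0] a [-0.002, 0.002, 0.0]
[[-36.5  70.2]]
```

View pics/w9.png

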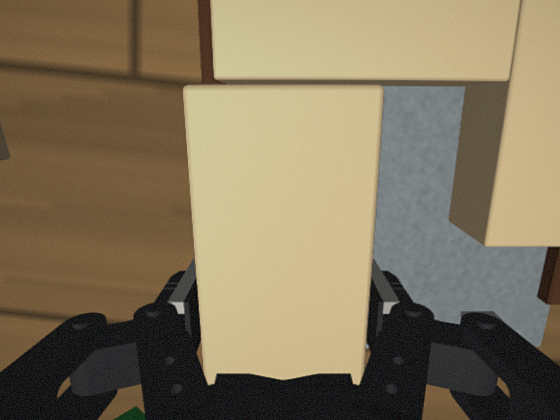

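```bash
python3 - <<'E'
from plan import *
f=pickle.load(open("w9.pkl","rb"))
print(totray(rays(f,[(184,87),(382,87)],150)))
print(totray(rays(f,[(215,79),(508,81)],70)))
E
```

```text
[[36.5 98.1]
 [36.6 40. ]]
[[ 44.2 102.9]
 [ 44.2 -45. ]]
```

Held brick's far end (184..382, row 87) sits ~8 mm short of the first brick and ~5 mm off the left kerb. Lowering.

jog_arm(
  moves=[
    {"tx":0,"ty":0.04,"tz":0,"ax":0,"ay":0,"az":0},
    {"tx":0,"ty":0.067,"tz":0,"ax":0,"ay":0,"az":0},
    {"tx":0,"ty":0.077,"tz":0,"ax":0,"ay":0,"az":0},
    {"tx":0,"ty":0.079,"tz":0,"ax":0,"ay":0,"az":0},
    {"tx":0,"ty":0.08,"tz":0,"ax":0,"ay":0,"az":0},
    {"tx":0,"ty":0.081,"tz":0,"ax":0,"ay":0,"az":0},
  ],
)

```text
t: 13.9
ee_pos: [555.4, 61.4, 61.0]
eef_rot: [-0.039, 0.037, -0.705, 0.707]
force: [0.4, 0.1, -2.2]
width: 0.691
```

jog_arm(
  moves=[
    {"tx":0,"ty":0.0008,"tz":0,"ax":0,"ay":0,"az":0},
    {"tx":0,"ty":0.0016,"tz":0,"ax":0,"ay":0,"az":0},
    {"tx":0,"ty":0.0016,"tz":0,"ax":0,"ay":0,"az":0},
  ],
)

```text
t: 14.28
ee_pos: [556.2, 61.5, 60.6]
eef_rot: [-0.04, 0.037, -0.705, 0.707]
force: [-0.8, -1.4, 5.1]
width: 0.694
```

Touched. Slide forward to the first brick's side.

jog_arm(
  moves=[
    {"tx":-0.0015,"ty":-0.0006,"tz":0,"ax":0,"ay":0,"az":0},
    {"tx":-0.003,"ty":-0.0006,"tz":0,"ax":0,"ay":0,"az":0},
    {"tx":-0.0045,"ty":-0.0006,"tz":0,"ax":0,"ay":0,"az":0},
    {"tx":-0.006,"ty":-0.0006,"tz":0,"ax":0,"ay":0,"az":0},
    {"tx":-0.007,"ty":-0.0006,"tz":0,"ax":0,"ay":0,"az":0},
    {"tx":-0.007,"ty":-0.0006,"tz":0,"ax":0,"ay":0,"az":0},
  ],
)

```text
t: 15.02
ee_pos: [560.8, 62.1, 60.6]
eef_rot: [-0.038, 0.039, -0.705, 0.707]
force: [-5.5, -1.4, 3.0]
width: 0.69
```

```bash
python3 - <<'E'
from plan import *
f=manip.grab_frame("wrist");cv2.imwrite("pics/w10.png",f["image"][:,:,::-1]);pickle.dump(f,open("w10.pkl","wb"))
s,_=state();print(totray(s["ee_pos"]))
E
```

```text
t 15.07 pos [560.8  62.1  60.6] jawyaw -1.463 tilt [ 0.002 -1.     0.002] F [-6.4  0.   2.7] M [-0.04  1.15 -0.04] w 0.69 q [-0.    0.48 -0.22  1.93  0.15  0.75 -1.77]
[[-29.9  70.1]]
```

View pics/w10.png

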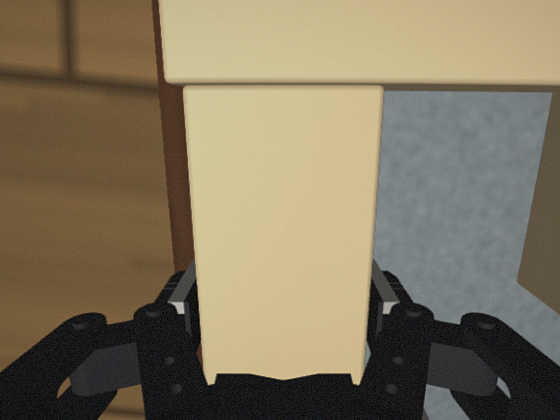

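End joint closed (row 84); ~5.5 mm to go to the left kerb (165→184 px). Ease pressure and slide left.

jog_arm(
  moves=[
    {"tx":0.0005,"ty":-0.0012,"tz":-0.002,"ax":0,"ay":0,"az":0},
    {"tx":0.0005,"ty":-0.0012,"tz":-0.004,"ax":0,"ay":0,"az":0},
    {"tx":0.0005,"ty":-0.0012,"tz":-0.006,"ax":0,"ay":0,"az":0},
    {"tx":0.0005,"ty":-0.0012,"tz":-0.0075,"ax":0,"ay":0,"az":0},
    {"tx":0.0005,"ty":-0.0012,"tz":-0.0085,"ax":0,"ay":0,"az":0},
    {"tx":0.0005,"ty":-0.0012,"tz":-0.0085,"ax":0,"ay":0,"az":0},
  ],
)

```text
t: 15.82
ee_pos: [560.1, 67.6, 61.9]
eef_rot: [-0.037, 0.038, -0.704, 0.708]
force: [-0.8, -4.8, -0.9]
width: 0.693
```

```bash
python3 - <<'E'
from plan import *
f=manip.grab_frame("wrist");cv2.imwrite("pics/w11.png",f["image"][:,:,::-1]);pickle.dump(f,open("w11.pkl","wb"))
s,_=state();print(totray(s["ee_pos"]))
E
```

```text
t 15.88 pos [560.1  67.6  61.9] jawyaw -1.464 tilt [ 0.001 -1.     0.005] F [ 0.9 -4.9 -1.9] M [-1.2  -0.1   0.02] w 0.685 q [-0.02  0.48 -0.22  1.93  0.15  0.75 -1.78]
[[-30.   75.7]]
```

View pics/w11.png

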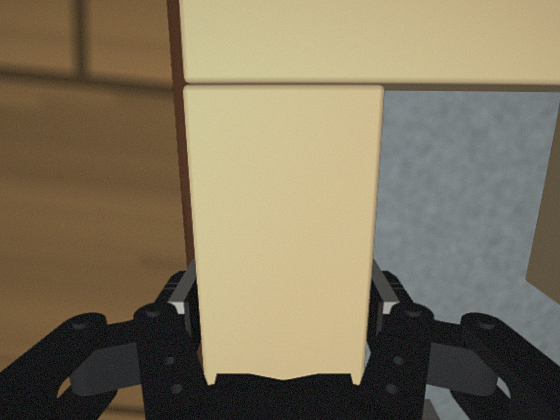

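Left side is now flush with the first brick's end (px 184/185), against the kerb. Settle and release.

jog_arm(
  moves=[
    {"tx":-0.002,"ty":0.001,"tz":-0.002,"ax":-0.005,"ay":0,"az":0},
    {"tx":-0.003,"ty":0.002,"tz":-0.003,"ax":-0.005,"ay":0,"az":0},
    {"tx":-0.003,"ty":0.003,"tz":-0.003,"ax":-0.005,"ay":0,"az":0},
    {"tx":-0.003,"ty":0.003,"tz":-0.003,"ax":-0.005,"ay":0,"az":0},
  ],
)

```text
t: 16.38
ee_pos: [560.3, 67.5, 60.6]
eef_rot: [-0.035, 0.04, -0.704, 0.708]
force: [-9.9, -7.9, 16.0]
width: 0.69
```

jog_arm(
  moves=[
    {"tx":0,"ty":0,"tz":0,"ax":0,"ay":0,"az":0},
    {"tx":0,"ty":0,"tz":0,"ax":0,"ay":0,"az":0},
    {"tx":0,"ty":0,"tz":0,"ax":0,"ay":0,"az":0},
  ],
  grip=100,
)

```text
t: 16.75
ee_pos: [560.9, 68.7, 60.9]
eef_rot: [-0.035, 0.04, -0.705, 0.708]
force: [0.4, 0.2, 1.4]
width: 0.994
```

```bash
python3 - <<'E'
from plan import *
f=manip.grab_frame("wrist");cv2.imwrite("pics/w12.png",f["image"][:,:,::-1]);pickle.dump(f,open("w12.pkl","wb"))
s,_=state();print(totray(s["ee_pos"]))
# R1 570.7,-368, yaw 1.462 -> jaw -0.109 
plan([(570.7,-368,150,-.109)])
E
```

```text
t 16.8 pos [560.7  68.5  60.7] jawyaw -1.464 tilt [ 0.007 -1.     0.004] F [ 0.5 -0.2 -0.1] M [-0.01 -0.06 -0.  ] w 1.001 q [-0.02  0.49 -0.22  1.92  0.15  0.76 -1.78]
[[-29.3  76.6]]
t 16.8 pos [560.7  68.5  60.7] jawyaw -1.464 tilt [ 0.007 -1.     0.004] F [ 0.5 -0.2 -0.1] M [-0.01 -0.06 -0.  ] w 1.001 q [-0.02  0.49 -0.22  1.92  0.15  0.76 -1.78]
t [0.0372, -0.0872, 0.4355] a [0.001, -1.355, 0.009]
```

View pics/w12.png

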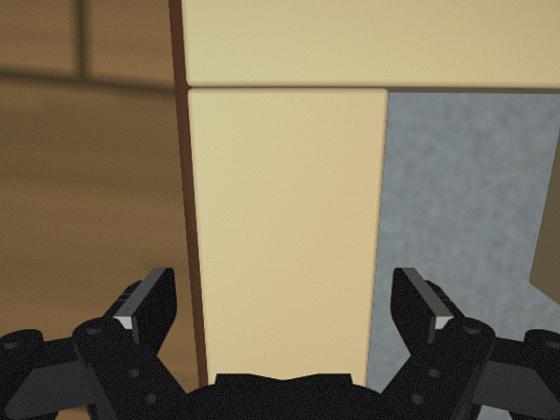

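Left brick seated. Now to the last brick (R1).

jog_arm(
  moves=[
    {"tx":0,"ty":-0.04,"tz":0,"ax":0,"ay":0,"az":0.009},
    {"tx":0,"ty":-0.087,"tz":0,"ax":0,"ay":0,"az":0.009},
    {"tx":0.037,"ty":-0.087,"tz":0.4355,"ax":0,"ay":-1.355,"az":0.009},
    {"tx":0.037,"ty":-0.087,"tz":0.4355,"ax":0,"ay":-1.355,"az":0.009},
    {"tx":0.037,"ty":-0.087,"tz":0.4355,"ax":0,"ay":-1.355,"az":0.009},
    {"tx":0.037,"ty":-0.087,"tz":0.4355,"ax":0,"ay":-1.355,"az":0.009},
    {"tx":0.037,"ty":-0.087,"tz":0.4355,"ax":0,"ay":-1.355,"az":0.009},
    {"tx":0.037,"ty":-0.087,"tz":0.4355,"ax":0,"ay":-1.355,"az":0.009},
    {"tx":0.037,"ty":-0.087,"tz":0.4355,"ax":0,"ay":-1.355,"az":0.009},
    {"tx":0.037,"ty":-0.087,"tz":0.4355,"ax":0,"ay":-1.355,"az":0.009},
    {"tx":0.037,"ty":-0.087,"tz":0.4355,"ax":0,"ay":-1.355,"az":0.009},
    {"tx":0.037,"ty":-0.087,"tz":0.4355,"ax":0,"ay":-1.355,"az":0.009},
    {"tx":0.037,"ty":-0.087,"tz":0.4355,"ax":0,"ay":-1.355,"az":0.009},
  ],
)

```text
t: 18.42
ee_pos: [572.0, -364.9, 149.8]
eef_rot: [0.473, -0.473, 0.527, -0.525]
force: [-0.4, 1.6, 0.1]
width: 1.003
```

```bash
python3 - <<'E'
from plan import *
f=manip.grab_frame("wrist");cv2.imwrite("pics/w13.png",f["image"][:,:,::-1]);pickle.dump(f,open("w13.pkl","wb"))
plan([(570.7,-368,39,-.109)])
print(proj(f,w([570.7,-368,1.462],[(75,-30,50),(75,30,50),(-75,30,50),(-75,-30,50)])).round(1).tolist())
f=manip.grab_frame("top");cv2.imwrite("pics/top13.png",f["image"][:,:,::-1])
im=cv2.imread("pics/top13.png");cv2.imwrite("pics/cT13.png",cv2.resize(im[115:260,205:350],None,fx=4,fy=4,interpolation=cv2.INTER_CUBIC))
E
```

```text
t 18.48 pos [ 571.9 -365.3  149.9] jawyaw -0.106 tilt [-0.002 -1.    -0.001] F [ 1.  -0.4  0.4] M [0.07 0.02 0.04] w 1.002 q [ 0.74  0.56 -0.32  1.59  0.19  1.03  0.26]
t [0.003, 0.1109, -0.0008] a [0.001, 0.003, -0.002]
[[335.9, 99.7], [233.2, 99.4], [240.7, 324.4], [326.8, 324.7]]
```

View pics/w13.png

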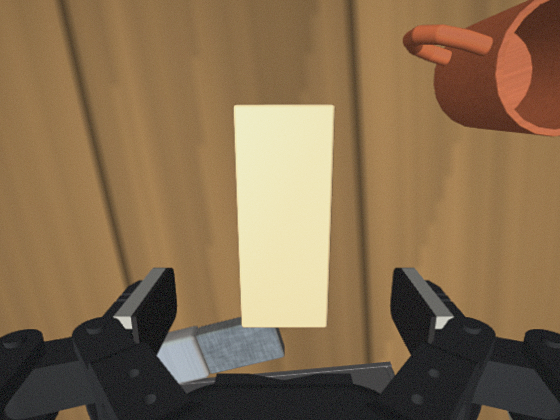

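View pics/cT13.png

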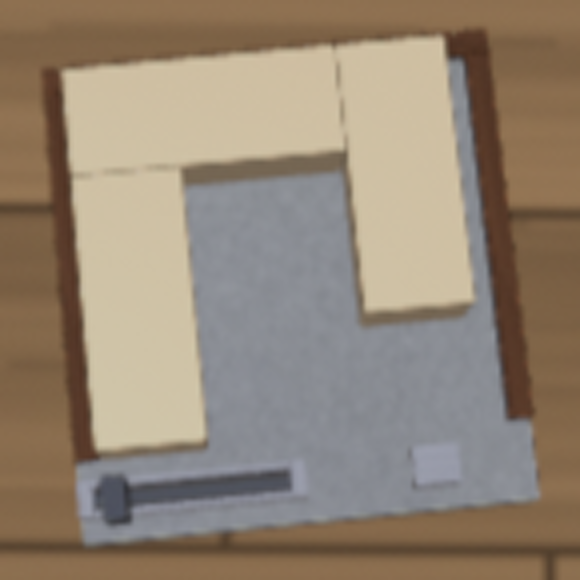

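Top crop: left and right bricks sit tight against the first one. The wrist shows the last brick centred (corners (235,105),(333,105),(326,326),(242,326)). Grip 5 mm towards its left end.

jog_arm(
  moves=[
    {"tx":-0.002,"ty":0.05,"tz":-0.001,"ax":0,"ay":0.003,"az":0},
    {"tx":-0.002,"ty":0.09,"tz":-0.001,"ax":0,"ay":0.003,"az":0},
    {"tx":-0.002,"ty":0.11,"tz":-0.001,"ax":0,"ay":0.003,"az":0},
    {"tx":-0.002,"ty":0.11,"tz":-0.001,"ax":0,"ay":0.003,"az":0},
  ],
)

```text
t: 19.02
ee_pos: [569.9, -362.5, 38.4]
eef_rot: [0.472, -0.472, 0.528, -0.525]
force: [-0.5, -0.3, 0.2]
width: 0.998
```

jog_arm(
  moves=[
    {"tx":0,"ty":0,"tz":0,"ax":0,"ay":0,"az":0},
    {"tx":0,"ty":0,"tz":0,"ax":0,"ay":0,"az":0},
    {"tx":0,"ty":0,"tz":0,"ax":0,"ay":0,"az":0},
    {"tx":0,"ty":0,"tz":0,"ax":0,"ay":0,"az":0},
  ],
  grip=0,
)

```text
t: 19.52
ee_pos: [571.9, -363.4, 40.9]
eef_rot: [0.472, -0.472, 0.527, -0.526]
force: [1.2, -0.4, 5.9]
width: 0.687
```

```bash
python3 - <<'E'
from plan import *
x,y=tray(-80,-31)
plan([(x,y,160,.107)])
E
```

```text
t 19.52 pos [ 571.9 -363.4   40.9] jawyaw -0.109 tilt [-0.001 -1.     0.   ] F [ 1.2 -0.4  5.9] M [ 0.    0.01 -0.05] w 0.687 q [ 0.72  0.69 -0.29  1.64  0.24  0.85  0.23]
t [-0.3124, -0.1188, -0.0844] a [-0.0, -0.216, -0.001]
```

jog_arm(
  moves=[
    {"tx":0,"ty":-0.03,"tz":0,"ax":0,"ay":0,"az":0},
    {"tx":0,"ty":-0.09,"tz":0,"ax":0,"ay":0,"az":0},
    {"tx":-0.312,"ty":-0.119,"tz":-0.0835,"ax":0,"ay":-0.216,"az":0},
    {"tx":-0.312,"ty":-0.119,"tz":-0.0835,"ax":0,"ay":-0.216,"az":0},
    {"tx":-0.312,"ty":-0.119,"tz":-0.0835,"ax":0,"ay":-0.216,"az":0},
    {"tx":-0.312,"ty":-0.119,"tz":-0.0835,"ax":0,"ay":-0.216,"az":0},
    {"tx":-0.312,"ty":-0.119,"tz":-0.0835,"ax":0,"ay":-0.216,"az":0},
    {"tx":-0.312,"ty":-0.119,"tz":-0.0835,"ax":0,"ay":-0.216,"az":0},
    {"tx":-0.312,"ty":-0.119,"tz":-0.0835,"ax":0,"ay":-0.216,"az":0},
    {"tx":-0.312,"ty":-0.119,"tz":-0.0835,"ax":0,"ay":-0.216,"az":0},
    {"tx":-0.312,"ty":-0.119,"tz":-0.0835,"ax":0,"ay":-0.216,"az":0},
  ],
)

```text
t: 20.9
ee_pos: [522.6, -46.8, 159.8]
eef_rot: [-0.525, 0.525, -0.474, 0.473]
force: [-0.7, 1.3, -2.4]
width: 0.691
```

```bash
python3 - <<'E'
from plan import *
f=manip.grab_frame("wrist");cv2.imwrite("pics/w14.png",f["image"][:,:,::-1]);pickle.dump(f,open("w14.pkl","wb"))
x,y=tray(-79,-31)
plan([(x,y,110,.107),(x,y,61.5,.107)])
print(totray(manip.read_state()["ee_pos"]))
E
```

```text
t 20.95 pos [522.7 -46.4 159.9] jawyaw 0.104 tilt [-0.001 -1.    -0.   ] F [-0.5 -0.7 -3.2] M [ 0.07 -0.02  0.01] w 0.697 q [ 0.46  0.3  -0.51  1.96  0.18  0.92 -0.04]
t [-0.0026, 0.0499, 0.0004] a [0.0, -0.003, -0.001]
t [-0.0026, 0.0984, 0.0004] a [0.0, -0.003, -0.001]
[[-79.4 -33.7]]
```

View pics/w14.png

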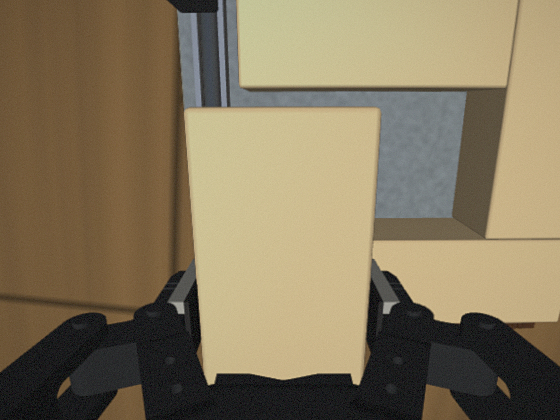

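```bash
python3 - <<'E'
from plan import *
f=pickle.load(open("w14.pkl","rb"))
print("held",totray(rays(f,[(186,108),(380,108)],169)))
print("left brick inner side corners",totray(rays(f,[(240,87),(507,88)],70)))
print("right brick near end",totray(rays(f,[(486,238),(372,240)],70)))
E
```

```text
held [[-109.9   33.6]
 [ -52.    33.3]]
left brick inner side corners [[-104.9   44.5]
 [  43.9   44. ]]
right brick near end [[ 44.9 -44.9]
 [-26.4 -45.8]]
```

Held brick's left end is ~10 mm short of the left brick's side, and clear of the right brick's end and channel. Lower.

jog_arm(
  moves=[
    {"tx":-0.0025,"ty":0.05,"tz":0,"ax":0,"ay":-0.003,"az":0},
    {"tx":-0.0025,"ty":0.08,"tz":0,"ax":0,"ay":-0.003,"az":0},
    {"tx":-0.0025,"ty":0.094,"tz":0,"ax":0,"ay":-0.003,"az":0},
    {"tx":-0.0025,"ty":0.097,"tz":0,"ax":0,"ay":-0.003,"az":0},
    {"tx":-0.0025,"ty":0.099,"tz":0,"ax":0,"ay":-0.003,"az":0},
    {"tx":-0.0025,"ty":0.1,"tz":0,"ax":0,"ay":-0.003,"az":0},
  ],
)

```text
t: 21.7
ee_pos: [523.7, -44.0, 61.1]
eef_rot: [0.526, -0.525, 0.472, -0.473]
force: [-0.3, -0.5, 0.7]
width: 0.691
```

Light touch. Slide left to the left brick's side first.

jog_arm(
  moves=[
    {"tx":-0.002,"ty":0,"tz":0,"ax":0,"ay":0,"az":0},
    {"tx":-0.004,"ty":0,"tz":0,"ax":0,"ay":0,"az":0},
    {"tx":-0.006,"ty":0,"tz":0,"ax":0,"ay":0,"az":0},
    {"tx":-0.0075,"ty":0,"tz":0,"ax":0,"ay":0,"az":0},
    {"tx":-0.0085,"ty":0,"tz":0,"ax":0,"ay":0,"az":0},
    {"tx":-0.0085,"ty":0,"tz":0,"ax":0,"ay":0,"az":0},
  ],
)

```text
t: 22.45
ee_pos: [522.9, -36.7, 61.2]
eef_rot: [0.526, -0.525, 0.472, -0.474]
force: [-0.4, -2.7, -0.6]
width: 0.687
```

```bash
python3 - <<'E'
from plan import *
f=manip.grab_frame("wrist");cv2.imwrite("pics/w15.png",f["image"][:,:,::-1]);pickle.dump(f,open("w15.pkl","wb"))
s,_=state();print(totray(s["ee_pos"]))
E
```

```text
t 22.5 pos [522.9 -36.6  61.2] jawyaw 0.106 tilt [ 0.001 -1.     0.002] F [-0.4 -2.6 -0.4] M [-0.49  0.12  0.01] w 0.686 q [ 0.39  0.45 -0.46  2.01  0.29  0.73 -0.15]
[[-78.2 -23.9]]
```

View pics/w15.png

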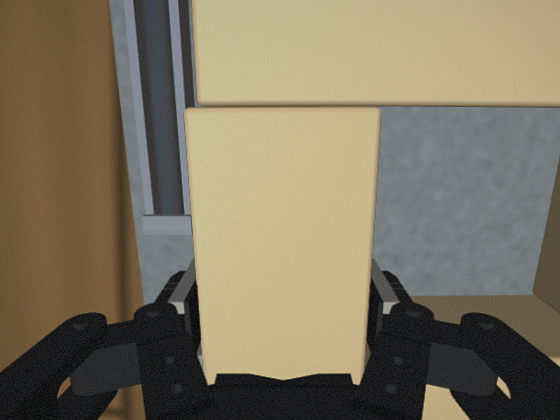

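Seam at row ~106 closing; ~3 mm to go in +x (187→196 px). Slide +x, then press both.

jog_arm(
  moves=[
    {"tx":0.0,"ty":-0.0003,"tz":0.0015,"ax":0,"ay":0,"az":0},
    {"tx":0.0,"ty":-0.0003,"tz":0.003,"ax":0,"ay":0,"az":0},
    {"tx":0.0,"ty":-0.0003,"tz":0.0045,"ax":0,"ay":0,"az":0},
    {"tx":0.0,"ty":-0.0003,"tz":0.0055,"ax":0,"ay":0,"az":0},
    {"tx":0.0,"ty":-0.0003,"tz":0.0055,"ax":0,"ay":0,"az":0},
  ],
)

```text
t: 23.12
ee_pos: [526.8, -36.2, 61.1]
eef_rot: [-0.525, 0.526, -0.473, 0.473]
force: [-4.4, -3.2, 1.2]
width: 0.687
```

```bash
python3 - <<'E'
from plan import *
f=manip.grab_frame("wrist");cv2.imwrite("pics/w16.png",f["image"][:,:,::-1]);pickle.dump(f,open("w16.pkl","wb"))
s,_=state();print(totray(s["ee_pos"]))
E
```

```text
t 23.18 pos [526.7 -36.2  61.1] jawyaw 0.105 tilt [ 0.001 -1.    -0.001] F [-4.8 -2.4  0.7] M [-0.34  1.16 -0.2 ] w 0.69 q [ 0.38  0.46 -0.46  2.    0.3   0.74 -0.15]
[[-74.3 -23.9]]
```

View pics/w16.png

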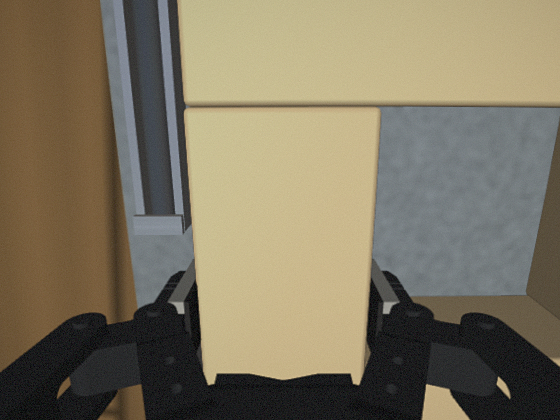

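Both joints in contact and the near side flush with the left brick (px 184/186). Settle press and release.

jog_arm(
  moves=[
    {"tx":-0.002,"ty":0.0005,"tz":0.001,"ax":0,"ay":0,"az":0},
    {"tx":-0.004,"ty":0.001,"tz":0.002,"ax":0,"ay":0,"az":0},
    {"tx":-0.004,"ty":0.0015,"tz":0.003,"ax":0,"ay":0,"az":0},
    {"tx":-0.004,"ty":0.0015,"tz":0.003,"ax":0,"ay":0,"az":0},
  ],
)

```text
t: 23.68
ee_pos: [527.2, -36.1, 60.6]
eef_rot: [-0.521, 0.529, -0.474, 0.474]
force: [-10.5, -8.6, 12.6]
width: 0.686
```

jog_arm(
  moves=[
    {"tx":0,"ty":0,"tz":0,"ax":0,"ay":0,"az":0},
    {"tx":0,"ty":0,"tz":0,"ax":0,"ay":0,"az":0},
    {"tx":0,"ty":0,"tz":0,"ax":0,"ay":0,"az":0},
  ],
  grip=100,
)

```text
t: 24.05
ee_pos: [528.4, -34.8, 61.0]
eef_rot: [-0.522, 0.528, -0.473, 0.474]
force: [0.1, 0.2, -0.6]
width: 1.001
```

jog_arm(
  moves=[
    {"tx":0,"ty":-0.03,"tz":0,"ax":0,"ay":0,"az":0},
    {"tx":0,"ty":-0.09,"tz":0,"ax":0,"ay":0,"az":0},
    {"tx":0.05,"ty":-0.14,"tz":-0.05,"ax":0,"ay":0,"az":0},
    {"tx":0.1,"ty":-0.15,"tz":-0.1,"ax":0,"ay":0,"az":0},
    {"tx":0.1,"ty":-0.15,"tz":-0.1,"ax":0,"ay":0,"az":0},
  ],
)

```text
t: 24.68
ee_pos: [439.1, -146.2, 213.4]
eef_rot: [-0.522, 0.527, -0.473, 0.475]
force: [-0.3, -0.2, -0.3]
width: 1.0
```

```bash
python3 - <<'E'
from plan import *
f=manip.grab_frame("wrist");cv2.imwrite("pics/w17.png",f["image"][:,:,::-1]);pickle.dump(f,open("w17.pkl","wb"))
state()
f=manip.grab_frame("top");cv2.imwrite("pics/top17.png",f["image"][:,:,::-1]);pickle.dump(f,open("top17.pkl","wb"))
im=cv2.imread("pics/top17.png");cv2.imwrite("pics/cT17.png",cv2.resize(im[115:260,205:350],None,fx=4,fy=4,interpolation=cv2.INTER_CUBIC))
E
```

```text
t 24.73 pos [ 437.2 -149.3  213.6] jawyaw 0.097 tilt [ 0.01  -1.    -0.006] F [-1.4 -2.1 -0.5] M [-0.08  0.11  0.01] w 0.998 q [ 0.68  0.1  -0.46  2.05  0.06  1.    0.28]
```

View pics/w17.png

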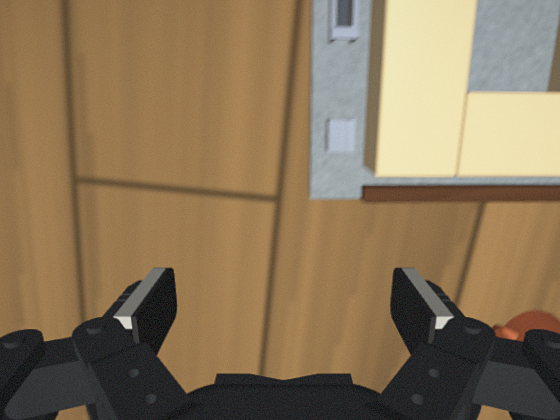

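View pics/cT17.png

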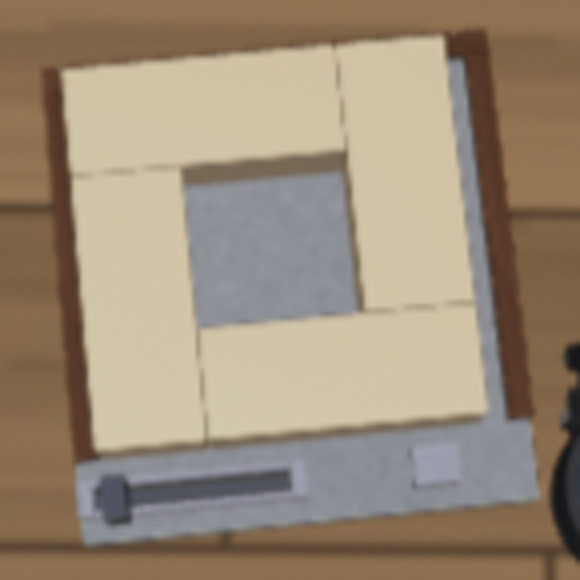

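Top crop shows a tight pinwheel with a square gap (outer corners ~(62,70),(446,36),(487,413),(95,453)). Numeric check, and plan the bolt.

```bash
python3 - <<'E'
from plan import *
from fb import q
f=pickle.load(open("top17.pkl","rb"))
print(totray(rays(f,q([(62,70),(446,36),(487,413),(95,453)],(205,115),4),70)))
print("inner+joints",totray(rays(f,q([(183,169),(345,152),(363,312),(201,327),(337,43),(72,175),(206,443),(475,301)],(205,115),4),70)))
print("tab",totray(rays(f,q([(101,480),(130,478),(104,505)],(205,115),4),74)),totray(rays(f,q([(115,487)],(205,115),4),74)))
im=cv2.imread("pics/top17.png");cv2.imwrite("pics/tab.png",cv2.resize(im[225:255,220:260],None,fx=14,fy=14,interpolation=cv2.INTER_CUBIC))
E
```

```text
[[ 105.7  105.5]
 [ 105.  -105.4]
 [-104.5 -103. ]
 [-105.1  105.8]]
inner+joints [[  43.9   45.1]
 [  44.9  -43.1]
 [ -43.7  -43.2]
 [ -43.4   43.7]
 [ 106.6  -45.3]
 [  46.4  105. ]
 [-105.6   47. ]
 [ -43.6 -103.7]]
tab [[-120.1  103.7]
 [-120.5   88.4]
 [-133.3  103.3]] [[-124.5   96.7]]
```

View pics/tab.png

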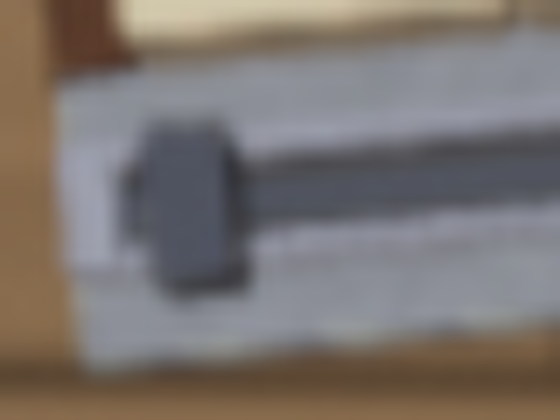

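Layer measures within ~1–2 mm of the nominal corners (image reading accuracy), square gap ~88–90 mm. The tab's y centre is ≈96.5 (bolt nearly at 0). Move over the tab with the jaws along the tray's y, half open.

```bash
python3 - <<'E'
from plan import *
x,y=tray(-131,96.5);print(x,y)
plan([(x,y,150,-1.464),(x,y,70,-1.464)])
E
```

```text
457.47338579597545 77.48784406328062
t 24.77 pos [ 438.8 -147.2  213.1] jawyaw 0.097 tilt [ 0.008 -1.    -0.004] F [-0.4 -0.7  0.7] M [ 0.04 -0.03  0.04] w 0.994 q [ 0.67  0.1  -0.46  2.05  0.06  1.    0.28]
t [-0.2223, 0.061, 0.0408] a [-0.003, 1.561, 0.01]
t [-0.223, 0.141, 0.0411] a [-0.003, 1.561, 0.01]
```

jog_arm(
  moves=[
    {"tx":-0.222,"ty":0.02,"tz":0.041,"ax":-0.003,"ay":1.561,"az":0.01},
    {"tx":-0.222,"ty":0.02,"tz":0.041,"ax":-0.003,"ay":1.561,"az":0.01},
    {"tx":-0.222,"ty":0.02,"tz":0.041,"ax":-0.003,"ay":1.561,"az":0.01},
    {"tx":-0.222,"ty":0.02,"tz":0.041,"ax":-0.003,"ay":1.561,"az":0.01},
    {"tx":-0.222,"ty":0.06,"tz":0.041,"ax":-0.003,"ay":1.561,"az":0.01},
    {"tx":-0.222,"ty":0.06,"tz":0.041,"ax":-0.003,"ay":1.561,"az":0.01},
    {"tx":-0.222,"ty":0.06,"tz":0.041,"ax":-0.003,"ay":1.561,"az":0.01},
    {"tx":-0.222,"ty":0.06,"tz":0.041,"ax":-0.003,"ay":1.561,"az":0.01},
    {"tx":-0.222,"ty":0.06,"tz":0.041,"ax":-0.003,"ay":1.561,"az":0.01},
    {"tx":-0.222,"ty":0.06,"tz":0.041,"ax":-0.003,"ay":1.561,"az":0.01},
    {"tx":-0.222,"ty":0.06,"tz":0.041,"ax":-0.003,"ay":1.561,"az":0.01},
  ],
  grip=55,
)

```text
t: 26.15
ee_pos: [457.8, 78.3, 150.9]
eef_rot: [0.039, -0.039, 0.706, -0.706]
force: [0.0, 0.5, -0.2]
width: 0.55
```

```bash
python3 - <<'E'
from plan import *
f=manip.grab_frame("wrist");cv2.imwrite("pics/w18.png",f["image"][:,:,::-1]);pickle.dump(f,open("w18.pkl","wb"))
x,y=tray(-131,96.5)
plan([(x,y,70,-1.464)])
print(proj(f,np.r_[tray(-131,96.5),74]))
E
```

```text
t 26.2 pos [457.8  78.  150.9] jawyaw -1.46 tilt [-0. -1. -0.] F [-0.4 -0.5  0.6] M [ 0.03 -0.03  0.03] w 0.549 q [ 0.21  0.2  -0.5   2.1   0.13  0.87 -1.83]
t [0.0004, 0.0809, 0.0005] a [0.0, 0.004, -0.0]
[[282.37925476 229.00073405]]
```

View pics/w18.png

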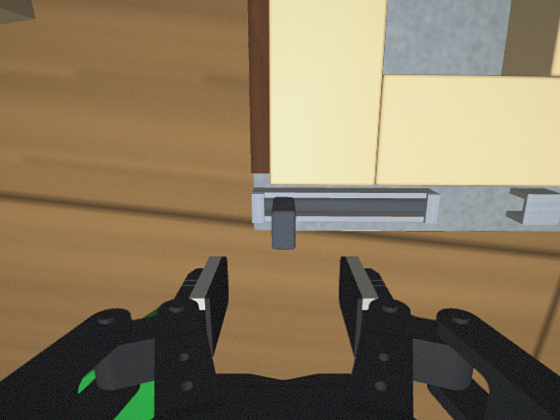

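Tab top is at (283,~235), centred between the jaws. Descend, close and drag.

jog_arm(
  moves=[
    {"tx":0,"ty":0.05,"tz":0.0005,"ax":0,"ay":0.004,"az":0},
    {"tx":0,"ty":0.075,"tz":0.0005,"ax":0,"ay":0.004,"az":0},
    {"tx":0,"ty":0.082,"tz":0.0005,"ax":0,"ay":0.004,"az":0},
    {"tx":0,"ty":0.082,"tz":0.0005,"ax":0,"ay":0.004,"az":0},
  ],
)

```text
t: 26.7
ee_pos: [458.0, 77.8, 69.0]
eef_rot: [0.038, -0.038, 0.706, -0.706]
force: [0.0, -0.5, 0.6]
width: 0.546
```

jog_arm(
  moves=[
    {"tx":0,"ty":0,"tz":0,"ax":0,"ay":0,"az":0},
    {"tx":0,"ty":0,"tz":0,"ax":0,"ay":0,"az":0},
    {"tx":0,"ty":0,"tz":0,"ax":0,"ay":0,"az":0},
    {"tx":0,"ty":0,"tz":0,"ax":0,"ay":0,"az":0},
    {"tx":0,"ty":0,"tz":0,"ax":0,"ay":0,"az":0},
  ],
  grip=0,
)

```text
t: 27.32
ee_pos: [459.2, 78.1, 70.4]
eef_rot: [0.039, -0.037, 0.706, -0.706]
force: [-1.7, -0.8, 6.5]
width: 0.15
```

```bash
python3 - <<'E'
from plan import *
s,_=state();print(totray(s["ee_pos"]))
x,y=tray(-131,40);plan([(x,y,s["ee_pos"][2],-1.464)])
x,y=tray(-131,10);plan([(x,y,s["ee_pos"][2],-1.464)])
E
```

```text
t 27.32 pos [459.2  78.1  70.4] jawyaw -1.463 tilt [-0.003 -1.    -0.001] F [-1.7 -0.8  6.5] M [-0.04  0.2   0.08] w 0.15 q [ 0.16  0.35 -0.46  2.14  0.24  0.7  -1.92]
[[-129.2   96.9]]
t 27.32 pos [459.2  78.1  70.4] jawyaw -1.463 tilt [-0.003 -1.    -0.001] F [-1.7 -0.8  6.5] M [-0.04  0.2   0.08] w 0.15 q [ 0.16  0.35 -0.46  2.14  0.24  0.7  -1.92]
t [0.0018, -0.0, 0.0569] a [0.001, 0.001, -0.003]
t 27.32 pos [459.2  78.1  70.4] jawyaw -1.463 tilt [-0.003 -1.    -0.001] F [-1.7 -0.8  6.5] M [-0.04  0.2   0.08] w 0.15 q [ 0.16  0.35 -0.46  2.14  0.24  0.7  -1.92]
t [0.0019, -0.0001, 0.0869] a [0.001, 0.001, -0.003]
```

jog_arm(
  moves=[
    {"tx":0,"ty":0,"tz":0.01,"ax":0,"ay":0,"az":0},
    {"tx":0,"ty":0,"tz":0.022,"ax":0,"ay":0,"az":0},
    {"tx":0,"ty":0,"tz":0.034,"ax":0,"ay":0,"az":0},
    {"tx":0,"ty":0,"tz":0.046,"ax":0,"ay":0,"az":0},
    {"tx":0,"ty":0,"tz":0.058,"ax":0,"ay":0,"az":0},
    {"tx":0,"ty":0,"tz":0.068,"ax":0,"ay":0,"az":0},
    {"tx":0,"ty":0,"tz":0.076,"ax":0,"ay":0,"az":0},
    {"tx":0,"ty":0,"tz":0.081,"ax":0,"ay":0,"az":0},
    {"tx":0,"ty":0,"tz":0.085,"ax":0,"ay":0,"az":0},
    {"tx":0,"ty":0,"tz":0.087,"ax":0,"ay":0,"az":0},
    {"tx":0,"ty":0,"tz":0.087,"ax":0,"ay":0,"az":0},
  ],
)

```text
t: 28.7
ee_pos: [468.3, -5.2, 70.4]
eef_rot: [0.039, -0.038, 0.708, -0.705]
force: [-2.2, 7.2, 2.9]
width: 0.15
```

```bash
python3 - <<'E'
from plan import *
s,_=state();print(totray(s["ee_pos"]))
E
```

```text
t 28.7 pos [468.3  -5.2  70.4] jawyaw -1.461 tilt [-0.003 -1.    -0.004] F [-2.2  7.2  2.9] M [ 1.39  0.3  -0.1 ] w 0.15 q [ 0.32  0.35 -0.43  2.14  0.22  0.7  -1.72]
[[-129.1   13.2]]
```

jog_arm(
  moves=[
    {"tx":0,"ty":0,"tz":0.003,"ax":0,"ay":0,"az":0},
    {"tx":0,"ty":0,"tz":0.005,"ax":0,"ay":0,"az":0},
    {"tx":0,"ty":0,"tz":0.005,"ax":0,"ay":0,"az":0},
  ],
)

```text
t: 29.08
ee_pos: [468.3, -5.3, 70.4]
eef_rot: [0.04, -0.039, 0.709, -0.703]
force: [-2.3, 9.9, 2.9]
width: 0.155
```

jog_arm(
  moves=[
    {"tx":0,"ty":0,"tz":0,"ax":0,"ay":0,"az":0},
    {"tx":0,"ty":0,"tz":0,"ax":0,"ay":0,"az":0},
    {"tx":0,"ty":0,"tz":0,"ax":0,"ay":0,"az":0},
  ],
  grip=55,
)

```text
t: 29.45
ee_pos: [468.2, -6.4, 70.3]
eef_rot: [0.04, -0.039, 0.709, -0.703]
force: [0.1, -0.0, -0.0]
width: 0.547
```

jog_arm(
  moves=[
    {"tx":0,"ty":-0.03,"tz":0,"ax":0,"ay":0,"az":0},
    {"tx":0,"ty":-0.09,"tz":0,"ax":0,"ay":0,"az":0},
    {"tx":0.02,"ty":-0.14,"tz":0.06,"ax":0,"ay":0,"az":0},
    {"tx":0.02,"ty":-0.15,"tz":0.12,"ax":0,"ay":0,"az":0},
    {"tx":0.02,"ty":-0.15,"tz":0.18,"ax":0,"ay":0,"az":0},
    {"tx":0.02,"ty":-0.15,"tz":0.2,"ax":0,"ay":0,"az":0},
    {"tx":0.02,"ty":-0.15,"tz":0.2,"ax":0,"ay":0,"az":0},
  ],
)

```text
t: 30.32
ee_pos: [469.3, -213.4, 218.5]
eef_rot: [0.037, -0.036, 0.709, -0.704]
force: [-0.6, 1.6, 0.3]
width: 0.547
```

```bash
python3 - <<'E'
from plan import *
from fb import q
state()
f=manip.grab_frame("top");cv2.imwrite("pics/top19.png",f["image"][:,:,::-1]);pickle.dump(f,open("top19.pkl","wb"))
im=cv2.imread("pics/top19.png");cv2.imwrite("pics/cT19.png",cv2.resize(im[115:260,205:350],None,fx=4,fy=4,interpolation=cv2.INTER_CUBIC))
f=manip.grab_frame("scene");cv2.imwrite("pics/scene19.png",f["image"][:,:,::-1])
E
```

```text
t 30.32 pos [ 469.3 -213.4  218.5] jawyaw -1.468 tilt [-0.002 -1.    -0.007] F [-0.6  1.6  0.3] M [0.02 0.08 0.  ] w 0.547 q [ 0.64  0.19 -0.32  1.94  0.06  1.03 -1.17]
```

View pics/cT19.png

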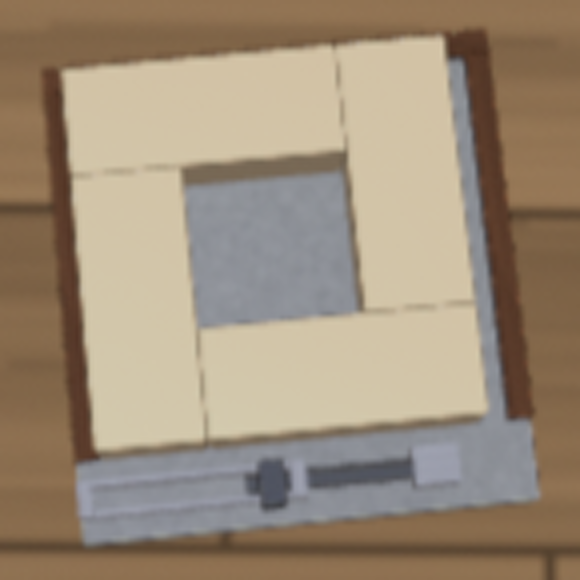

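View pics/top19.png

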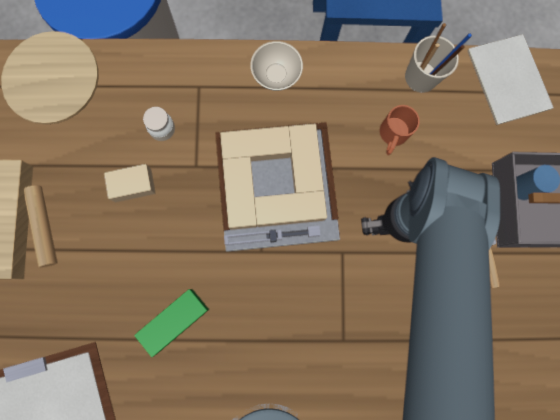

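View pics/scene19.png

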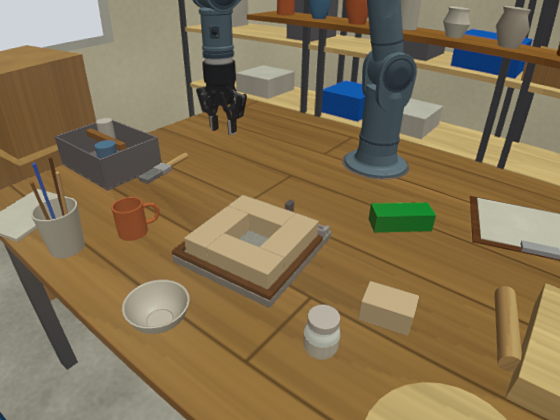

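The top crop shows the bolt rod in the keeper, tab at crop (273,478), and the pinwheel unchanged. The offcut (128,182), jar (158,122) and mug (398,127) are where they were. One last numeric check before I hand in.

```bash
python3 - <<'E'
from plan import *
from fb import q
f=pickle.load(open("top19.pkl","rb"))
print("outer",totray(rays(f,q([(62,70),(446,36),(487,413),(95,453)],(205,115),4),70)).tolist())
print("tab",totray(rays(f,q([(259,465),(286,463)],(205,115),4),74)).tolist())
a=cv2.imread("pics/top0.png").astype(int);b=cv2.imread("pics/top19.png").astype(int)
for n,(u0,u1,v0,v1) in dict(off=(95,160,155,205),jar=(135,185,100,145),mug=(375,425,100,158)).items():
    print(n,abs(a-b)[v0:v1,u0:u1].mean().round(2))
for n in ("cT19",):
    im=cv2.imread("pics/top19.png");
s,_=state()
print(manip.finish_job())
E
```

```text
outer [[105.7, 105.5], [105.0, -105.4], [-104.5, -103.0], [-105.1, 105.8]]
tab [[-120.4, 20.4], [-120.8, 6.2]]
off 4.68
jar 4.67
mug 4.06
t 30.43 pos [ 469.8 -208.7  218.2] jawyaw -1.461 tilt [-0.001 -1.    -0.009] F [ 0.1 -0.5 -0.1] M [ 0.03 -0.02 -0.02] w 0.55 q [ 0.64  0.19 -0.33  1.94  0.06  1.03 -1.17]
the job is handed in; nothing more can be done
None
```

The pinwheel layer is finished, the bolt is home in its keeper, and the job is handed in at about 30 s; no verdict was reported.

I lowered each of the three full-length bricks until it touched the slab, then slid it in the grip against its kerb and neighbours until I felt contact. The order was right, left, near. Only then did I grip the bolt tab and drag it across to its stop.

**Last checks:**
- **Layer:** the top view shows closed joints. Three outer corners read within 1 mm of the nominal ±105 mm. The near-right one read (-104.5, -103), about 2 mm off in y, which I put down to pixel-reading error.
- **Bolt:** the tab centre read about y 13 mm, roughly 85 mm of travel. The arm stopped moving at about 10 N, and the rod is visibly in the keeper.
- **Offcut, jar and mug:** each sits at the same pixels as at the start; the before-and-after images differ by only 4–5 grey levels.
- **Arm:** it ended clear of everything, with force readings at noise level.

**Troubles on the way:**
- The first move call was refused because it left out zero-valued keys; nothing had moved.
- The right brick stuck by friction short of the first brick on its first sideways push. It closed up once I eased the pressure.

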